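# Test push switches, load the good ones and pin the tray's screw lock

## Robot

A 6-joint arm with a two-finger parallel gripper is mounted at the origin on a cart in front of the work surface, level with it; the furniture and walls round the work are solid. World frame = base frame: x ahead of the robot, y to its left, z up, the work surface at z = 0. Lengths are in mm, angles in rad, forces in N, time in s.
With the tool pointing down it reaches from about 350 to 1000 mm from the base axis. Payload 7.1 kg.
Tool frame: the origin (TCP) lies midway between the tips of the shut fingers; the grasp point (between the pads) lies 19 mm behind it; z points along the fingers, y is the line along which they close (so a half turn about z gives the same grasp; the last joint's range is limited). The gripper opens to 85 mm and grips with 20 to 120 N. Pads are 22 mm wide; open, the fingers measure 114 mm over their backs; the gripper's body (76 mm by 85 mm) begins 54 mm behind the grasp point. The pads swing forward as they close: fully open they stand 13 mm farther back than shut.
Start: joints at [1.289, 0.423, 1.63, -0, 1.089, -0.019], TCP at [162.334, 603.533, 231.319] pointing down, gripper open.
Joint ranges: [-3, 3], [-0.9, 2.11], [0.09, 2.58], [-1.31, 4.45], [0.11, 2.69], [-2.54, 2.54]. Speed limits (rad/s): [2.39, 2.39, 3.01, 3.14, 3.14, 3.14].

## Interface

Orientations are given as a 3x3 rotation matrix whose columns are the frame's x, y, z axes.
In Python, from cell import arm gives the robot as it stands.
- The arm moves only by the tool step_arm, never from a script. Its argument "rows" is a list of rows, each a list of 2 entries, a list of its own where there are three numbers: the shift along the tool's x, y, z in cm, then the turn, a rotation vector about the tool's x, y, z in rad. A call has 1 to 10 rows; each row is the pose to reach, as a shift and turn from the pose commanded when the call began, along the tool's axes at that moment; what a row does not reach only later rows make up. A row lasts 1/12 s, in which the tool goes at most 41.7 mm and 7.16 degrees, less where a joint would pass 70% of its speed; a pose out of reach is approached as far as the arm can. A call with a gripper value outside its range is refused whole. "hand" is the opening, from 0 (shut) to 1 (fully open), set as the call begins (left out, the last holds). The fingers move at their own pace and stop on an object; "newtons" is the grip in N (left out, the last holds). Time passes only in rows, so rows that repeat a pose let the fingers close. It gives the time, the measured TCP pose, the force, the opening and the grip force at its end, in the units of the state.
- arm.observe(): the state, without advancing time (a new reading comes with each control period).
- arm.camera(name): name is "side" or "top" or "wrist"; returns the picture (384x512x3 uint8, red, green, blue); there is no depth.
- arm.camera_info(name): a dict with "vertical_fov" (degrees; the focal length in pixels is half the picture's height over the tangent of half this angle, whatever the lens; pixels are square), "cx", "cy" (the principal point, pixels), "k1" (the pictures are not rectified: a ray, as slopes to the right and down, at radius r is drawn at 1 + k1 r^2 times it, then the intrinsics apply), "R" (3x3) and "t" (3): a world point X has camera coordinates R X + t. Camera axes: x right, y down, z forward; pixel columns grow to the right and rows downward; lengths in mm; the calibration is good to about 2 mm. A picture is of the moment at which its call begins: read the wrist's pose just before it. camera_info takes no time and is no camera call; for the wrist camera it gives the pose at the moment of the call.
- arm.job_done(): hands the job in; it is judged then, once.
The state is a dict: "time_s": time; "joint_pos": joint angles; "qvel": joint speeds; "joint_efforts": joint torques, N m; "tool_pos": TCP position; "orientation": TCP orientation; "contact_force": force on the tool from outside, world axes, zero at the start; "moment": the same for the moment, N m; "width": finger opening in mm; "grip_force": force on a finger pad.
Only numpy, scipy, OpenCV 4.12 (cv2) and the standard library are available. Lean on these libraries where they do the work, as an engineer would, in place of code of your own. Each camera call takes 0.05 s, during which the arm holds its last target. There are 200 camera calls.

## Task

Test every push-button switch by pressing its button fully down: stand the ones that latch down upright in the aluminium tray, and set those whose button springs back upright aside on the soldering board. Then screw the tray's lock screw down (clockwise, a turn and a bit) until its cross hole lines up level with the holes in the two lugs, and push the locking pin through fully home. Leave the block of burs and the steel block where they are.

Things in the scene. Friction and masses are not known exactly. Their poses are not given: they have to be found in the camera images.
- switch_a: push-button switch in a round upright aluminium housing, 40 mm diameter, 36 mm tall, with a thin black rubber band near the foot; in its top a black round button of 22 mm diameter whose top stands 47 mm above the foot when up. 0.12 kg. Origin: centre of the underside, z up. None if absent. All look alike
- switch_b: push-button switch in a round upright aluminium housing, 40 mm diameter, 36 mm tall, with a thin black rubber band near the foot; in its top a black round button of 22 mm diameter whose top stands 47 mm above the foot when up. 0.12 kg. Origin: centre of the underside, z up. None if absent. All look alike
- switch_c: push-button switch in a round upright aluminium housing, 40 mm diameter, 36 mm tall, with a thin black rubber band near the foot; in its top a black round button of 22 mm diameter whose top stands 47 mm above the foot when up. 0.12 kg. Origin: centre of the underside, z up. None if absent. All look alike
- switch_d: push-button switch in a round upright aluminium housing, 40 mm diameter, 36 mm tall, with a thin black rubber band near the foot; in its top a black round button of 22 mm diameter whose top stands 47 mm above the foot when up. 0.12 kg. Origin: centre of the underside, z up. None if absent. All look alike
- switch_e: push-button switch in a round upright aluminium housing, 40 mm diameter, 36 mm tall, with a thin black rubber band near the foot; in its top a black round button of 22 mm diameter whose top stands 47 mm above the foot when up. 0.12 kg. Origin: centre of the underside, z up. None if absent. All look alike
- switch_a_button (a joint): button travel of switch_a in m: 0 fully up (as at the start), 0.008 fully pressed (top then 39 mm above the foot, still 3 mm proud of the housing). Takes about 3 to 5 N to press. A switch that latches stays down where it was pressed to; one that does not latch springs back by itself, within a fraction of a second, to about 0.0027 (it creaks to a halt short of fully up)
- switch_b_button (a joint): button travel of switch_b in m: 0 fully up (as at the start), 0.008 fully pressed (top then 39 mm above the foot, still 3 mm proud of the housing). Takes about 3 to 5 N to press. A switch that latches stays down where it was pressed to; one that does not latch springs back by itself, within a fraction of a second, to about 0.0027 (it creaks to a halt short of fully up)
- switch_c_button (a joint): button travel of switch_c in m: 0 fully up (as at the start), 0.008 fully pressed (top then 39 mm above the foot, still 3 mm proud of the housing). Takes about 3 to 5 N to press. A switch that latches stays down where it was pressed to; one that does not latch springs back by itself, within a fraction of a second, to about 0.0027 (it creaks to a halt short of fully up)
- switch_d_button (a joint): button travel of switch_d in m: 0 fully up (as at the start), 0.008 fully pressed (top then 39 mm above the foot, still 3 mm proud of the housing). Takes about 3 to 5 N to press. A switch that latches stays down where it was pressed to; one that does not latch springs back by itself, within a fraction of a second, to about 0.0027 (it creaks to a halt short of fully up)
- switch_e_button (a joint): button travel of switch_e in m: 0 fully up (as at the start), 0.008 fully pressed (top then 39 mm above the foot, still 3 mm proud of the housing). Takes about 3 to 5 N to press. A switch that latches stays down where it was pressed to; one that does not latch springs back by itself, within a fraction of a second, to about 0.0027 (it creaks to a halt short of fully up)
- carrier: fixed aluminium tray, 100 mm (its x) by 195 mm (its y), floor 4 mm thick, rim 3 mm wide, its top 10 mm above the bench; inside 94 x 189 mm: one row of three switches fits along y. Origin: under the tray's centre at bench level, z up. A 60 mm wide steel plate, 6 mm thick, at its +y end carries the screw lock, the screw's axis 150 mm from the origin
- lock_axis (a point): point on the lock screw's upright axis at the height of the lug holes, 20 mm above the bench; axes as the carrier's (y along the lug holes, +y outward, away from the tray). The screw stands between two fixed steel lugs, 30 mm wide, 8 mm thick, tops 34 mm above the bench, centred 27 mm either side of it along y, each with a 10 x 10 mm hole along y
- lug_hole (a point): mouth of the hole in the outer lug, on the lug's outer face, 31 mm from lock_axis along +y and flush with the end of the plate; 20 mm above the bench. The pin enters here, towards -y
- lock_screw (a joint): turn of the screw in rad, growing as it is screwed down, clockwise from above, 8 mm a turn (1.27 mm a rad). At 12.566 (4 pi) its one cross hole, 10 x 10 mm through the 26 mm square shank, is in line and level with the lug holes; it starts 1 to 1.4 turns short of this and stops at 12.87. Half a turn off, the hole is 4 mm too high. Takes about 0.06 N m, stays where left
- knob (a point): middle of the screw's dark knurled knob, 36 mm diameter, 24 mm tall (point at half height, on the axis; 54 mm above the bench when aligned); grip it from above at any yaw, the fingertips must stay above the lugs. The white line across its top runs along the cross hole, as the point's y axis does; it turns and moves with the screw
- lock_pin: loose pin, 0.15 kg: upright brass block handle, 16 mm (its x) by 30 mm (y from -10 to +20 mm), 46 mm tall, on a heavy foot 42 (x) by 42 mm (y -10 to +32), 6 mm high, on which it stands. Origin on the underside, z up. Fully home, the handle's -y face touches the outer lug: origin 41 mm from lock_axis along the carrier's +y, y axis as the carrier's
- pin_tip (a point): round end of the pin's steel shank, 7 mm diameter, which sticks out level from the handle's -y face: 80 mm from the pin's origin along its -y and 20 mm above its underside, so stood on the bench it is at the height of the lug holes
- set_aside_board: fixed cream-coloured soldering board with scorch marks, 112 mm (its x) by 148 mm (its y), flat top 20 mm above the bench. Origin: centre of the underside. Its y runs roughly away from the robot.
- burs: bystander: drilled wooden block full of small upright metal burs, 50 x 85 mm, 55 mm tall; origin centre of underside
- steel_block: bystander: plain grey steel bench block, 54 x 54 x 22 mm; origin centre of underside
Mind the look-alikes: they are no part of the job. Leave any yellow look-alike of the switch_a alone.

How it is judged:
By the outcome, as a careful person would: the job done as asked, in the order asked, and still so for the second after the job is handed in, with the robot touching nothing.
Of switch_a, switch_b, switch_c, switch_d, switch_e only 3 to 4 are there at a start; the rules pass over those that are not, and their reading is None.
At some moment in a run one of switch_a, switch_b, switch_c, switch_d, switch_e may be knocked a few centimetres aside while the robot is not near it.
Once in a run the grip may slacken for a moment while it holds something.
It also fails if it takes over 210 s, if anything falls off the work surface, if the arm or the gripper's body presses on something with over 40 N, if the wrist force passes 120 N, or if a joint passes its speed limit or range.

## Working session

There is one attempt and no reset: what is moved stays moved. The work goes in short steps, Python scripts to look and compute and a tool call to move; the robot and the scene stay as the last step left them, time stands still between calls to the robot, and variables do not carry over. Pictures are saved under pics/ and viewed, at most 14 in all, crops included, and the job is handed in when it is done.

Besides the shell and the picture viewer there is one more tool, called as name(argument=value, ...) on one line, values as JSON. step_arm: Moves the arm, as the interface text tells. Its arguments: {"type":"object","properties":{"rows":{"type":"array"},"hand":{"type":"number"},"newtons":{"type":"number"}},"required":["rows"]}

```bash
mkdir -p pics; ls
python3 - <<'E'
from cell import arm
import cv2,numpy as np
s=arm.observe(); print(s)
for n in ("top","side"):
    im=arm.camera(n); cv2.imwrite(f"pics/{n}0.png",im[:,:,::-1]); print(n,arm.camera_info(n))
print(arm.camera_info("wrist"))
E
```

```text
pics
{'time_s': 0.0, 'joint_pos': array([ 1.28899715e+00,  4.23835329e-01,  1.63073652e+00,  6.42541953e-06,
        1.08859856e+00, -1.90264426e-02]), 'qvel': array([-0.00017158,  0.00020135, -0.00031259, -0.00181453, -0.00131998,
        0.0011911 ]), 'joint_efforts': array([-2.09696358e-03, -5.57388139e+01, -2.81745422e+01, -6.53944790e-05,
        7.32384899e-03, -1.04627270e-05]), 'tool_pos': array([162.1795152 , 602.99816786, 230.53085953]), 'orientation': array([[-9.65672665e-01,  2.59761634e-01, -4.44217526e-04],
       [ 2.59762011e-01,  9.65671479e-01, -1.51394133e-03],
       [ 3.57043220e-05, -1.57736260e-03, -9.99998755e-01]]), 'contact_force': array([-0.52194535,  0.20703354,  0.37459844]), 'moment': array([ 0.03758815, -0.02025558, -0.00781095]), 'grip_force': 0.0, 'width': 85.58554557214008}
top {'vertical_fov': 56.15124344766346, 'cx': 257.217745129666, 'cy': 190.91567115192345, 'k1': -0.04139371069601163, 'R': array([[-0.02549574, -0.99923745, -0.02957168],
       [-0.99832836,  0.02698513, -0.05111057],
       [ 0.05186959,  0.02821915, -0.99825509]]), 't': array([ 103.22681991,  539.46526294, 1000.863404  ])}
side {'vertical_fov': 49.13980086406777, 'cx': 251.16168945069455, 'cy': 189.5776929937614, 'k1': -0.0322654073516375, 'R': array([[-0.98953488, -0.14310345, -0.01849665],
       [-0.04926708,  0.4555591 , -0.88884119],
       [ 0.13562256, -0.87862808, -0.45784191]]), 't': array([ 536.51436323,   68.22326764, 1098.50009313])}
{'vertical_fov': 65.85656257626682, 'cx': 254.92055534502467, 'cy': 188.3342474537761, 'k1': -0.0756426268490952, 'R': array([[ 0.26062759,  0.96543718, -0.00207829],
       [ 0.91580424, -0.24654627,  0.31704498],
       [ 0.30557462, -0.08453397, -0.94840822]]), 't': array([-624.04345747,  -41.19821388,  380.39341338])}
```

View pics/top0.png

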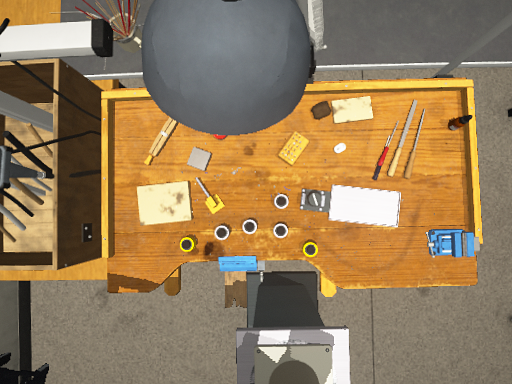

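View pics/side0.png

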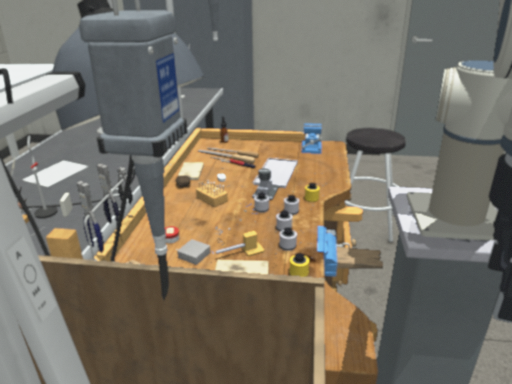

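The top view shows four switches at about (222,232), (250,226), (280,230) and (281,201). The yellow look-alikes are at (188,244) and (310,249). The tray is at (365,206), with the lock at (314,199), the pin at (210,200) with its tip towards the upper left, the board at (164,202), the steel block at (200,158) and the burs at (293,148).

```bash
cat > h.py <<'E'
from cell import arm
import cv2,numpy as np
np.set_printoptions(precision=1,suppress=True)
def KD(i):
    f=192/np.tan(np.radians(i["vertical_fov"]/2))
    return np.array([[f,0,i["cx"]],[0,f,i["cy"]],[0,0,1.]]),np.array([i["k1"],0,0,0.])
def px2w(i,px,z):
    K,D=KD(i); n=cv2.undistortPoints(np.array(px,float).reshape(-1,1,2),K,D).reshape(-1,2)
    R,t=np.array(i["R"]),np.array(i["t"]); c=-R.T@t
    d=np.c_[n,np.ones(len(n))]@R
    return c+d*((np.array(z)-c[2])/d[:,2])[:,None]
def w2px(i,X):
    K,D=KD(i); return cv2.projectPoints(np.array(X,float).reshape(-1,1,3),cv2.Rodrigues(np.array(i["R"]))[0],np.array(i["t"]),K,D)[0].reshape(-1,2)
def shot(n,name=None,crop=None,s=1):
    i=arm.camera_info(n); im=arm.camera(n)[:,:,::-1].copy()
    if name:
        o=im if crop is None else im[crop[1]:crop[3],crop[0]:crop[2]]
        cv2.imwrite(f"pics/{name}.png",cv2.resize(o,None,fx=s,fy=s,interpolation=cv2.INTER_CUBIC))
    return i,im
E
python3 - <<'E'
from h import *
i=arm.camera_info("top")
for n,p,z in [("sw",[(222,232),(250,226),(280,230),(281,201)],47),("yel",[(188,244),(310,249)],47),("tray",[(331,186),(400,190),(399,227),(329,221)],10),("knob",[(314,198)],70),("pin",[(213,206),(197,179)],20),("board",[(137,185),(187,181),(190,219),(141,224)],20),("block",[(200,158)],22),("burs",[(293,148)],55)]:
    print(n,px2w(i,p,z)[:,:2].tolist())
im=cv2.imread("pics/top0.png")[130:270,120:410]
cv2.imwrite("pics/topc.png",cv2.resize(im,None,fx=2.75,fy=2.75,interpolation=cv2.INTER_CUBIC))
E
```

```text
sw [[430.69339554458185, 187.1252518874836], [445.2082807021402, 110.23203840530729], [432.3922989523477, 28.945644606089232], [511.0717354513787, 23.987395139288317]]
yel [[400.0523745173347, 281.2718006475495], [379.1404846055628, -50.70770754212289]]
tray [[550.540874895549, -119.8312340079751], [533.9561995663021, -314.10569856960825], [429.9918344324672, -306.7041306163938], [452.0423506263702, -110.72668425693846]]
knob [[516.2152222620578, -63.016441109394094]]
pin [[502.59015165672383, 214.5147978198423], [580.1407508151626, 258.60021339044727]]
board [[567.9229288068155, 431.5965311054594], [575.2679748377261, 287.2592926318818], [467.615670326428, 280.4300813696909], [456.6998799075944, 421.05221355471554]]
block [[639.4406066520327, 248.68248067845875]]
burs [[654.3127628387848, -12.563543596866253]]
```

View pics/topc.png

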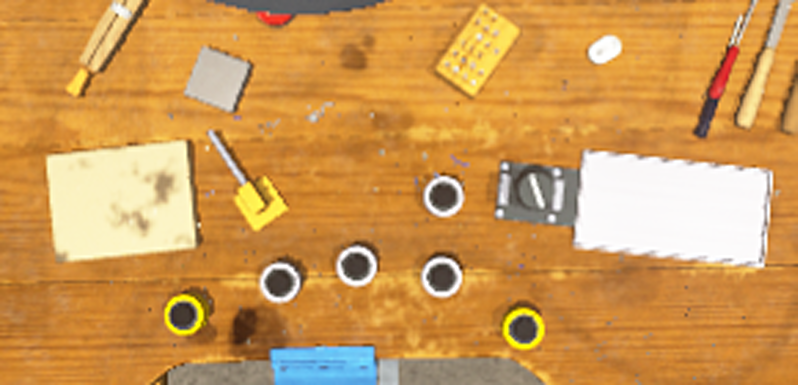

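The crop confirms the layout: the tray's lock end points left (+y) and the knob's white line runs roughly along y. Next I refine the centres from the top image.

```bash
cat >> h.py <<'E'
def switches(im,i,guess,z=47):
    """refine button centres (dark disc) near pixel guesses; world xy of button top"""
    out=[]
    for g in guess:
        x0,y0=int(g[0])-11,int(g[1])-11
        p=cv2.cvtColor(im[y0:y0+23,x0:x0+23],cv2.COLOR_BGR2GRAY)
        p=cv2.resize(p,None,fx=8,fy=8,interpolation=cv2.INTER_CUBIC)
        m=(p<95).astype(np.uint8)
        n,l,s,c=cv2.connectedComponentsWithStats(m)
        k=l[92,92]
        if k==0: out.append((None,p[92,92])); continue
        cc=(c[k]+.5)/8-.5+[x0,y0]
        out.append((px2w(i,cc,z)[0,:2].round(1).tolist(),cc.round(2).tolist(),round(s[k,4]/64,1)))
    return out
E
python3 - <<'E'
from h import *
i=arm.camera_info("top"); im=cv2.imread("pics/top0.png")
for r in switches(im,i,[(222,232),(250,226),(280,230),(281,201),(188,244),(310,249)]): print(r)
# tray by white mask
g=(im.min(2)>200).astype(np.uint8); g[:170]=0;g[240:]=0;g[:,:325]=0;g[:,410:]=0
c=max(cv2.findContours(g,0,2)[0],key=cv2.contourArea); b=cv2.boxPoints(cv2.minAreaRect(c)); print(b.tolist()); print(px2w(i,b,10), px2w(i,b,10).mean(0))
h=cv2.cvtColor(im,cv2.COLOR_BGR2HSV)
g=cv2.inRange(h,(18,20,150),(35,110,255)); g[:170]=0;g[235:]=0;g[:,:130]=0;g[:,200:]=0
c=max(cv2.findContours(cv2.morphologyEx(g,3,np.ones((5,5))),0,2)[0],key=cv2.contourArea); b=cv2.boxPoints(cv2.minAreaRect(c)); print(px2w(i,b,20), px2w(i,b,20).mean(0))
E
```

```text
([429.8, 189.7], [221.07, 232.33], np.float64(66.7))
([444.5, 113.0], [248.98, 226.3], np.float64(65.5))
([431.3, 28.8], [280.07, 230.4], np.float64(66.7))
([511.5, 24.6], [280.76, 200.86], np.float64(62.8))
([399.6, 286.8], [186.0, 244.22], np.float64(67.9))
([378.4, -50.5], [309.93, 249.29], np.float64(68.0))
[[328.1485290527344, 219.51483154296875], [331.6831970214844, 184.16830444335938], [400.4950866699219, 191.04949951171875], [396.9604187011719, 226.39602661132812]]
[[ 456.3 -108.5   10. ]
 [ 555.7 -121.9   10. ]
 [ 531.  -315.4   10. ]
 [ 431.8 -301.    10. ]] [ 493.7 -211.7   10. ]
[[564.8 435.1  20. ]
 [577.2 282.7  20. ]
 [466.8 272.2  20. ]
 [453.6 423.6  20. ]] [515.6 353.4  20. ]
```

step_arm(rows=[[[2.6,-4,0],[0,0,0.12]],[[5,-8,1],[0,0,0.24]]], hand=0)

```text
time_s: 0.27
tool_pos: [102.1, 548.2, 223.9]
orientation: [[-0.873, 0.488, 0.0], [0.488, 0.873, 0.002], [0.001, 0.002, -1.0]]
contact_force: [-1.7, 0.0, -0.6]
width: 63.5
grip_force: 0.0
```

step_arm(rows=[[[0,0,0],[0,0,0.12]]])

```text
time_s: 0.35
tool_pos: [97.7, 540.1, 220.5]
orientation: [[-0.81, 0.587, -0.003], [0.587, 0.809, -0.01], [-0.003, -0.01, -1.0]]
contact_force: [0.0, -1.7, -1.2]
width: 51.8
grip_force: 0.0
```

step_arm(rows=[[[-4,-0.7,0.8],[0,0,0.095]],[[-8,-1.5,1.6],[0,0,0.19]],[[-12,-2.2,2.4],[0,0,0.285]],[[-16,-2.9,3.2],[0,0,0.38]],[[-20,-3.6,4],[0,0,0.475]],[[-24,-4.4,4.8],[0,0,0.57]],[[-28,-5.1,5.6],[0,0,0.665]],[[-32,-5.8,6.4],[0,0,0.76]],[[-36,-6.6,7.2],[0,0,0.855]],[[-40,-7.3,8],[0,0,0.948]]])

```text
time_s: 1.18
tool_pos: [384.9, 253.0, 143.1]
orientation: [[0.005, 1.0, -0.0], [1.0, -0.005, -0.0], [-0.0, -0.0, -1.0]]
contact_force: [0.0, 0.8, -0.4]
width: -0.1
grip_force: 0.0
```

step_arm(rows=[[[-3,2.8,3],[0,0,0]],[[-5.7,5.5,6],[0,0,0]],[[-5.7,5.5,8],[0,0,0]],[[-5.7,5.5,8],[0,0,0]],[[-5.7,5.5,8],[0,0,0]]])

```text
time_s: 1.6
tool_pos: [437.9, 196.7, 62.2]
orientation: [[0.002, 1.0, -0.004], [1.0, -0.002, -0.002], [-0.002, -0.004, -1.0]]
contact_force: [0.1, -0.4, 0.2]
width: 0.4
grip_force: 0.0
```

Run:
```python
from h import *
s=arm.observe(); print(s['tool_pos'],s['contact_force'],s['orientation'])
i,im=shot("wrist","w1")
t,_=shot("top","t1")
print(w2px(i,[[430,190,47]]), w2px(i,[s['tool_pos']]))
```

```text
[437.9 196.7  62.2] [ 0.1 -0.4  0.2] [[ 0.  1. -0.]
 [ 1. -0. -0.]
 [-0. -0. -1.]]
[[240.9 244.7]] [[253.8 247.9]]
```

View pics/w1.png

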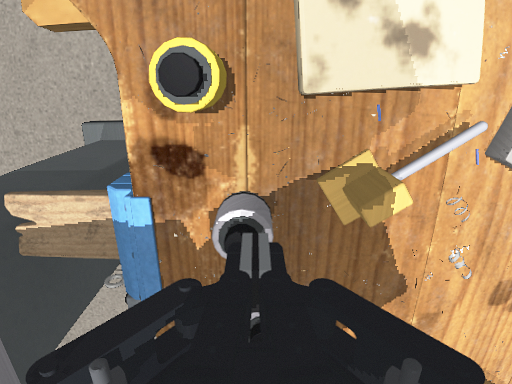

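The wrist view (right = +X, up = +Y) shows the fingertips at (254,248) and switch 1's button near (241,243). The tool has to shift about −8 mm in X and −7 mm in Y, then press.

step_arm(rows=[[[-0.7,-0.8,0],[0,0,0]],[[-0.7,-0.8,0],[0,0,0]],[[-0.7,-0.8,1],[0,0,0]],[[-0.7,-0.8,2.0],[0,0,0]],[[-0.7,-0.8,2.4],[0,0,0]],[[-0.7,-0.8,2.4],[0,0,0]],[[-0.7,-0.8,2.4],[0,0,0]]])

```text
time_s: 2.28
tool_pos: [431.2, 191.1, 39.1]
orientation: [[-0.0, 1.0, -0.0], [1.0, 0.0, 0.0], [0.0, -0.0, -1.0]]
contact_force: [-0.0, -0.1, -0.7]
width: -0.2
grip_force: 0.0
```

step_arm(rows=[[[0,0,0.1],[0,0,0]],[[0,0,0.15],[0,0,0]],[[0,0,0.15],[0,0,0]]])

```text
time_s: 2.53
tool_pos: [431.3, 191.0, 38.9]
orientation: [[-0.0, 1.0, 0.0], [1.0, 0.0, 0.0], [0.0, 0.0, -1.0]]
contact_force: [-2.3, 1.5, 18.5]
width: -0.3
grip_force: 9.1
```

Run:
```python
from h import *
s=arm.observe(); print(s['tool_pos'],s['contact_force'])
i,im=shot("wrist","w2",(130,130,386,330),3)
```

```text
[431.3 191.   38.9] [-2.3  1.5 18.5]
```

View pics/w2.png

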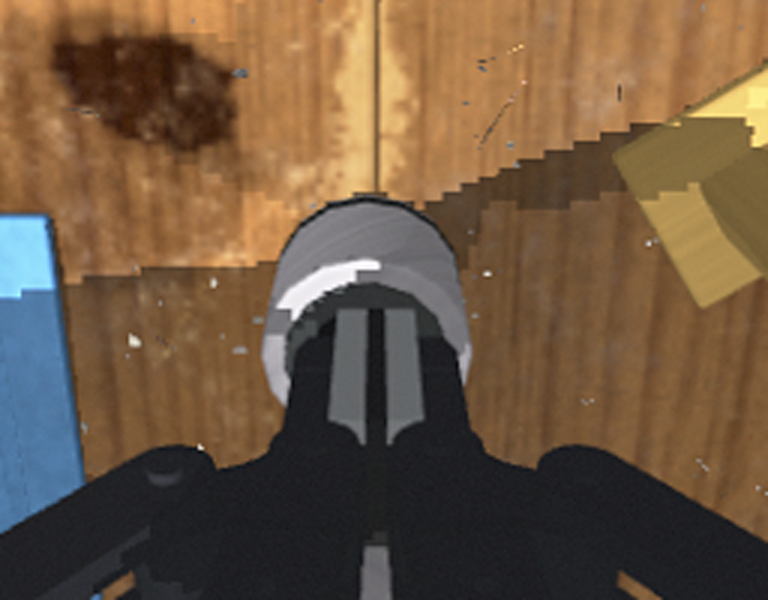

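The close-up shows the shut fingertips centred on the button. At z 38.9 with 18.5 N, it is fully pressed. Next I release and re-touch at about 41.7 to feel whether it sprang back.

step_arm(rows=[[[0,0,-1.0],[0,0,0]],[[0,0,-1.8],[0,0,0]],[[0,0,-1.8],[0,0,0]],[[0,0,-1.8],[0,0,0]],[[0,0,-1.8],[0,0,0]],[[0,0,-1.2],[0,0,0]],[[0,0,-0.5],[0,0,0]],[[0,0,-0.5],[0,0,0]],[[0,0,-0.5],[0,0,0]]])

```text
time_s: 3.33
tool_pos: [430.4, 190.5, 42.1]
orientation: [[0.0, 1.0, -0.002], [1.0, -0.0, -0.001], [-0.001, -0.002, -1.0]]
contact_force: [0.7, -0.0, -0.6]
width: -0.1
grip_force: 0.0
```

At 42.1 there is no force, so switch 1 latched. I will test the others now and carry later, nearest the tray first so that I can carry low.

step_arm(rows=[[[0,0,-1.8],[0,0,0]],[[-4,0.7,-1.8],[0,0,0]],[[-7.8,1.4,-1.8],[0,0,0]],[[-7.8,1.4,-1.8],[0,0,0]],[[-7.8,1.4,-1.8],[0,0,0]],[[-7.8,1.4,-0.8],[0,0,0]],[[-7.8,1.4,0.1],[0,0,0]],[[-7.8,1.4,0.5],[0,0,0]],[[-7.8,1.4,0.5],[0,0,0]],[[-7.8,1.4,0.5],[0,0,0]]])

```text
time_s: 4.17
tool_pos: [446.0, 113.6, 38.8]
orientation: [[-0.002, 1.0, 0.002], [1.0, 0.002, -0.0], [-0.0, 0.002, -1.0]]
contact_force: [-2.3, -5.6, 25.5]
width: -0.5
grip_force: 12.5
```

step_arm(rows=[[[0,0,-1.0],[0,0,0]],[[0,0,-1.8],[0,0,0]],[[0,0,-1.8],[0,0,0]],[[0,0,-1.8],[0,0,0]],[[0,0,-1.8],[0,0,0]],[[0,0,-1.2],[0,0,0]],[[0,0,-0.5],[0,0,0]],[[0,0,-0.5],[0,0,0]],[[0,0,-0.5],[0,0,0]]])

```text
time_s: 4.92
tool_pos: [444.7, 112.7, 42.3]
orientation: [[0.0, 1.0, -0.001], [1.0, -0.0, -0.0], [-0.0, -0.001, -1.0]]
contact_force: [-0.0, -0.4, 0.1]
width: 0.1
grip_force: 0.4
```

step_arm(rows=[[[0,0,-1.8],[0,0,0]],[[-4,-0.7,-1.8],[0,0,0]],[[-8,-1.3,-1.8],[0,0,0]],[[-8.4,-1.3,-1.8],[0,0,0]],[[-8.4,-1.3,-1.8],[0,0,0]],[[-8.4,-1.3,-0.8],[0,0,0]],[[-8.4,-1.3,0.1],[0,0,0]],[[-8.4,-1.3,0.5],[0,0,0]],[[-8.4,-1.3,0.5],[0,0,0]],[[-8.4,-1.3,0.5],[0,0,0]]])

```text
time_s: 5.75
tool_pos: [433.3, 29.5, 38.8]
orientation: [[-0.002, 1.0, 0.002], [1.0, 0.002, -0.0], [-0.0, 0.002, -1.0]]
contact_force: [-4.3, -5.5, 28.5]
width: -0.0
grip_force: 14.2
```

step_arm(rows=[[[0,0,-1.0],[0,0,0]],[[0,0,-1.8],[0,0,0]],[[0,0,-1.8],[0,0,0]],[[0,0,-1.8],[0,0,0]],[[0,0,-1.8],[0,0,0]],[[0,0,-1.2],[0,0,0]],[[0,0,-0.5],[0,0,0]],[[0,0,-0.5],[0,0,0]],[[0,0,-0.5],[0,0,0]]])

```text
time_s: 6.5
tool_pos: [431.7, 28.7, 42.3]
orientation: [[0.0, 1.0, -0.001], [1.0, -0.0, -0.0], [-0.0, -0.001, -1.0]]
contact_force: [1.0, 1.4, 0.5]
width: -0.1
grip_force: 0.4
```

step_arm(rows=[[[0,0,-1.8],[0,0,0]],[[-0.2,4,-1.8],[0,0,0]],[[-0.4,7.9,-1.8],[0,0,0]],[[-0.4,8,-1.8],[0,0,0]],[[-0.4,8,-1.8],[0,0,0]],[[-0.4,8,-0.8],[0,0,0]],[[-0.4,8,0.1],[0,0,0]],[[-0.4,8,0.5],[0,0,0]],[[-0.4,8,0.5],[0,0,0]],[[-0.4,8,0.5],[0,0,0]]])

```text
time_s: 7.33
tool_pos: [511.4, 24.8, 38.8]
orientation: [[-0.0, 1.0, -0.0], [1.0, 0.0, -0.0], [-0.0, -0.0, -1.0]]
contact_force: [-3.5, -0.6, 21.8]
width: 0.2
grip_force: 11.1
```

step_arm(rows=[[[0,0,-1.0],[0,0,0]],[[0,0,-1.8],[0,0,0]],[[0,0,-1.8],[0,0,0]],[[0,0,-1.8],[0,0,0]],[[0,0,-1.8],[0,0,0]],[[0,0,-1.2],[0,0,0]],[[0,0,-0.5],[0,0,0]],[[0,0,-0.5],[0,0,0]],[[0,0,-0.5],[0,0,0]]])

```text
time_s: 8.08
tool_pos: [511.3, 24.7, 42.0]
orientation: [[-0.0, 1.0, -0.002], [1.0, 0.0, -0.0], [-0.0, -0.002, -1.0]]
contact_force: [0.0, 0.2, -1.2]
width: 0.4
grip_force: 0.0
```

step_arm(rows=[[[4,-2,-4],[0,0,0]],[[8,-4,-8],[0,0,0]],[[12,-6,-12],[0,0,0]],[[12,-6,-14],[0,0,0]],[[12,-6,-14],[0,0,0]],[[12,-6,-14],[0,0,0]]])

```text
time_s: 8.58
tool_pos: [453.4, 147.7, 187.4]
orientation: [[-0.003, 1.0, 0.007], [1.0, 0.003, 0.003], [0.003, 0.007, -1.0]]
contact_force: [1.3, -0.1, 0.2]
width: 0.0
grip_force: 0.0
```

Run:
```python
from h import *
i,im=shot("wrist","w3",None,1.5)
s=arm.observe(); print(s['tool_pos'])
print(w2px(i,[[430,190,47],[444.5,113,47],[431,29,47],[511,24.6,47]]))
```

```text
[453.1 146.4 185.4]
[[228.7 133.3]
 [244.7 208.7]
 [233.5 277.8]
 [304.2 280.7]]
```

View pics/w3.png

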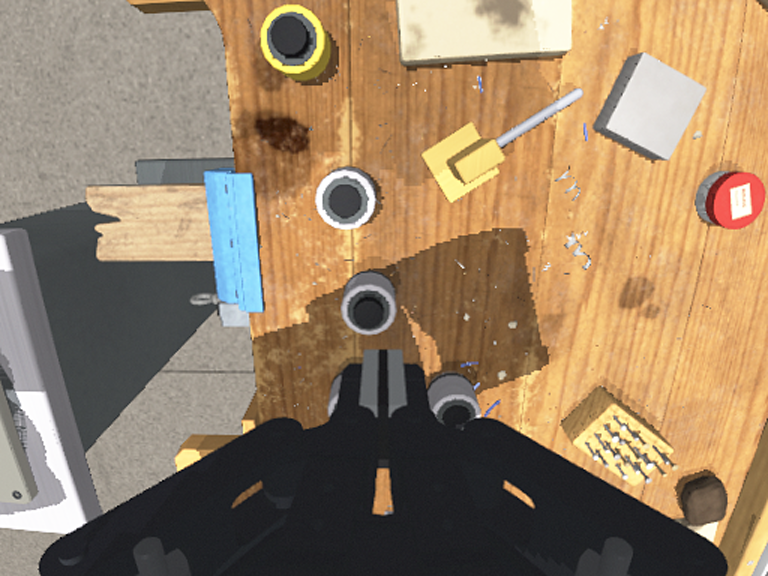

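All four were pressed fully down. The wrist view shows the switches at (231,133), (245,203), (225,265) and (302,270) in unscaled pixels. The re-touch forces are ambiguous for b and c, so I compare side views before and after.

Run:
```python
from h import *
i,im=shot("side","s1"); a=cv2.imread("pics/side0.png")
t,_=shot("top","t2")
S={'a':(430,190),'b':(445,113),'c':(431.5,29),'d':(511.5,24.7),'ylw':(399.6,286.8)}
rows=[]
for k,(x,y) in S.items():
    p0,p1,p2=w2px(i,[[x,y,47],[x,y,44.3],[x,y,39]])
    u,v=p1.round().astype(int); out=[]
    for m in (a,im):
        c=cv2.resize(m[v-16:v+20,u-16:u+16],None,fx=5,fy=5,interpolation=cv2.INTER_CUBIC); out.append(c)
        g=cv2.cvtColor(m,cv2.COLOR_BGR2GRAY)[v-9:v+10,u-5:u+6].mean(1); print(k,g.round())
    print(k,'pred rows',p0[1]-v+9,p1[1]-v+9,p2[1]-v+9)
    rows.append(np.vstack(out))
cv2.imwrite("pics/cmp.png",np.hstack(rows))
```

```text
a [140. 132. 132. 132. 131. 123. 105.  82.  75.  76.  69.  56.  52.  70.
 107. 159. 187. 169. 136.]
a [120. 119. 120. 120. 122. 121. 122. 129. 144. 133.  98.  73.  66.  75.
 105. 152. 179. 165. 139.]
a pred rows 8.375763783312607 9.36331548147487 11.294412494034532
b [129. 125. 125. 124. 121. 115. 102.  83.  73.  73.  70.  65.  69. 102.
 152. 179. 160. 132. 121.]
b [122. 107.  98.  95.  95.  96.  94.  81.  64.  53.  50.  48.  50.  68.
  97. 120. 123. 119. 117.]
b pred rows 8.227195313054409 9.169522326509252 11.0127052002546
c [144. 145. 149. 151. 147. 140. 127. 104.  86.  81.  75.  69.  78. 114.
 156. 171. 146. 126. 121.]
c [150. 153. 157. 159. 155. 150. 145. 130. 105.  79.  62.  52.  54.  76.
 105. 121. 121. 116. 115.]
c pred rows 8.536860400136334 9.435751879293377 11.194420397948505
d [126. 148. 152. 128. 105.  94.  85.  75.  72.  76.  73.  70.  92. 136.
 166. 157. 135. 125. 123.]
d [132. 156. 160. 135. 109. 101. 100. 108. 117. 111.  84.  61.  64.  91.
 116. 122. 120. 117. 116.]
d pred rows 8.245097324716681 9.135078039892022 10.876391266937105
ylw [130. 128. 128. 129. 128. 119.  96.  76.  73.  74.  65.  54.  49.  54.
  77. 118. 171. 203. 190.]
ylw [137. 134. 134. 135. 135. 124.  99.  73.  68.  69.  61.  52.  47.  53.
  74. 109. 156. 189. 181.]
ylw pred rows 8.135885225513107 9.18551458776841 11.237119052845571
```

View pics/cmp.png

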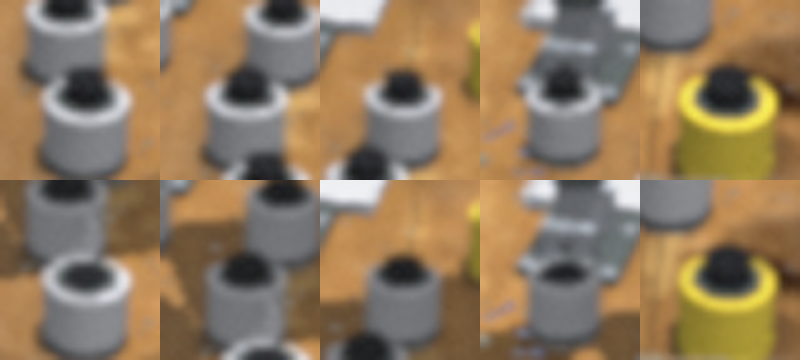

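The before/after side crops show a and d down (latched), and b and c standing proud (sprung back). So a and d go to the tray, b and c to the board. I pick d first.

step_arm(rows=[[[-4,2,3],[0,0,0]],[[-8,4,6],[0,0,0]],[[-12,5.8,9],[0,0,0]],[[-12.2,5.8,11],[0,0,0]],[[-12.2,5.8,12.5],[0,0,0]],[[-12.2,5.8,14.5],[0,0,0]],[[-12.2,5.8,16.5],[0,0,0]],[[-12.2,5.8,17.7],[0,0,0]],[[-12.2,5.8,17.7],[0,0,0]],[[-12.2,5.8,17.7],[0,0,0]]], hand=0.7)

```text
time_s: 9.57
tool_pos: [509.0, 22.3, 4.9]
orientation: [[0.001, 1.0, -0.003], [1.0, -0.001, -0.0], [-0.0, -0.003, -1.0]]
contact_force: [0.2, 0.6, 0.3]
width: 60.0
grip_force: 0.0
```

step_arm(rows=[[[0,0,0],[0,0,0]],[[0,0,0],[0,0,0]],[[0,0,0],[0,0,0]],[[0,0,0],[0,0,0]],[[0,0,0],[0,0,0]],[[0,0,0],[0,0,0]],[[0,0,0],[0,0,0]]], hand=0.2, newtons=60)

```text
time_s: 10.15
tool_pos: [510.9, 22.9, 7.2]
orientation: [[-0.0, 1.0, 0.002], [1.0, 0.0, 0.0], [0.0, 0.002, -1.0]]
contact_force: [-0.9, -0.1, 7.2]
width: 38.2
grip_force: 60.4
```

step_arm(rows=[[[0,0,-1.3],[0,0,0]],[[0,0,-2.5],[0,0,0]],[[0,0,-2.5],[0,0,0]],[[-1.5,-2.2,-2.5],[0,0,0]],[[-3.1,-4.5,-2.5],[0,0,0]],[[-5.2,-6,-2.5],[0,0,0]],[[-7.3,-7.4,-2.5],[0,0,0]],[[-10.5,-7.4,-2.5],[0,0,0]],[[-13.8,-7.4,-2.5],[0,0,0]],[[-13.8,-7.4,-2.5],[0,0,0]]])

```text
time_s: 10.98
tool_pos: [437.2, -119.4, 31.5]
orientation: [[0.003, 1.0, 0.003], [1.0, -0.003, -0.001], [-0.001, 0.003, -1.0]]
contact_force: [1.1, -1.2, -0.6]
width: 38.6
grip_force: 60.7
```

Run:
```python
from h import *
s=arm.observe(); print(s['tool_pos'],s['width'],s['grip_force'],s['contact_force'])
i,im=shot("wrist","w4",None,1.5)
g=[[493.7+a*.992+b*.127,-211.7-a*.127+b*.992,10] for a,b in ((-50,-97.5),(50,-97.5),(50,97.5),(-50,97.5))]
print(w2px(i,g))
```

```text
[ 437.2 -119.4   31.5] 38.6494619913624 60.65053939819336 [ 1.1 -1.2 -0.6]
[[248.6 421.5]
 [361.6 426.9]
 [440.9 230.4]
 [285.9 213.6]]
```

View pics/w4.png

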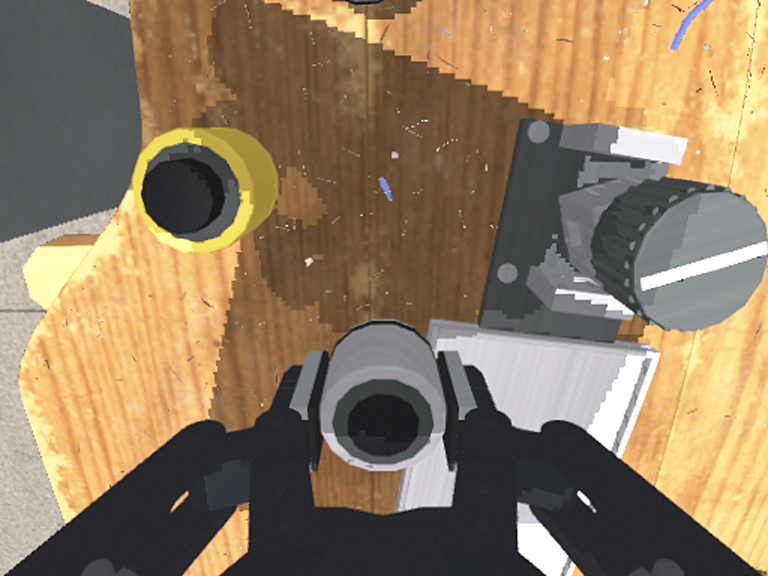

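The held switch d sits upright in the grip at (383,390). The tray corners at (287,213) and (439,232) unscaled match my prediction, so the tray pose is good. The knob's white line lies about 16° above the image x axis, so about 1.3 turns are needed.

step_arm(rows=[[[-4,1.3,0],[0,0,0]],[[-8,2.6,0],[0,0,0]],[[-12,3.9,0],[0,0,0]],[[-15.2,4.9,0],[0,0,0]],[[-15.2,4.9,0],[0,0,0]],[[-15.2,4.9,0.8],[0,0,0]],[[-15.2,4.9,1.6],[0,0,0]],[[-15.2,4.9,1.9],[0,0,0]],[[-15.2,4.9,2.0],[0,0,0]],[[-15.2,4.9,2.0],[0,0,0]]])

```text
time_s: 11.87
tool_pos: [483.7, -265.2, 11.2]
orientation: [[-0.002, 1.0, -0.003], [1.0, 0.002, 0.001], [0.001, -0.003, -1.0]]
contact_force: [-5.4, -0.3, 12.6]
width: 38.6
grip_force: 62.2
```

step_arm(rows=[[[0,0,0],[0,0,0]],[[0,0,0],[0,0,0]],[[0,0,0],[0,0,0]],[[0,0,0],[0,0,0]],[[0,0,-3],[0,0,0]],[[0,0,-6],[0,0,0]],[[0,0,-9],[0,0,0]],[[0,0,-12],[0,0,0]],[[0,0,-12],[0,0,0]],[[0,0,-12],[0,0,0]]], hand=0.66)

```text
time_s: 12.7
tool_pos: [486.1, -267.6, 132.7]
orientation: [[-0.0, 1.0, 0.003], [1.0, 0.0, -0.002], [-0.002, 0.003, -1.0]]
contact_force: [0.3, 0.2, -0.4]
width: 56.4
grip_force: 0.0
```

Run:
```python
from h import *
s=arm.observe(); print(s['tool_pos'],s['width'])
i,im=shot("top","t3")
for r,z in zip(switches(im,i,[(221,232),(249,226),(280,230)],47),(39,44,44)): print(r,z)
K=w2px(i,[[484,-265,43]])[0]; print(K, switches(im,i,[K],43))
w,im=shot("wrist","w5"); print(w2px(w,[[484,-265,43]]))
```

```text
[ 486.1 -267.6  132.7] 56.42439657901796
([429.2, 189.5], [221.13, 232.57], np.float64(60.6)) 39
([444.4, 112.9], [249.01, 226.34], np.float64(62.3)) 44
([431.2, 28.5], [280.16, 230.44], np.float64(71.0)) 44
[387.3 208.1] [([483.3, -263.3], [386.66, 208.4], np.float64(88.5))]
[[252.8 191. ]]
```

step_arm(rows=[[[4,-0.5,0],[0,0,0]],[[8,-1,0],[0,0,0]],[[12,-1.5,0],[0,0,0]],[[16,-2,0],[0,0,0]],[[20,-2.5,0],[0,0,0]],[[24,-3,0],[0,0,0]],[[28,-3.5,0],[0,0,0]],[[32,-4,0],[0,0,0]],[[36,-4.5,0],[0,0,0]],[[40,-5,0],[0,0,0]]], hand=0.7)

```text
time_s: 13.63
tool_pos: [433.3, 134.3, 129.6]
orientation: [[0.0, 1.0, -0.003], [1.0, -0.0, -0.001], [-0.001, -0.003, -1.0]]
contact_force: [1.4, 0.5, 0.2]
width: 59.7
grip_force: 0.0
```

step_arm(rows=[[[3,-0.3,2],[0,0,0]],[[5.7,-0.6,4],[0,0,0]],[[5.7,-0.6,6],[0,0,0]],[[5.7,-0.6,6.5],[0,0,0]],[[5.7,-0.6,7],[0,0,0]]])

```text
time_s: 14.05
tool_pos: [427.3, 189.3, 59.2]
orientation: [[-0.001, 1.0, -0.004], [1.0, 0.001, -0.002], [-0.002, -0.004, -1.0]]
contact_force: [0.1, -0.6, 0.1]
width: 59.5
grip_force: 0.0
```

step_arm(rows=[[[0,0.3,2],[0,0,0]],[[0,0.3,4],[0,0,0]],[[0,0.3,5],[0,0,0]],[[0,0.3,5],[0,0,0]],[[0,0.3,5],[0,0,0]]])

```text
time_s: 14.47
tool_pos: [431.9, 189.0, 11.0]
orientation: [[0.001, 1.0, -0.001], [1.0, -0.001, -0.001], [-0.001, -0.001, -1.0]]
contact_force: [0.5, 0.1, 0.0]
width: 59.7
grip_force: 0.0
```

step_arm(rows=[[[0,0,0],[0,0,0]],[[0,0,0],[0,0,0]],[[0,0,0],[0,0,0]],[[0,0,0],[0,0,0]],[[0,0,0],[0,0,0]],[[0,0,0],[0,0,0]]], hand=0.2)

```text
time_s: 14.97
tool_pos: [432.6, 189.8, 12.3]
orientation: [[-0.0, 1.0, 0.001], [1.0, 0.0, 0.0], [0.0, 0.001, -1.0]]
contact_force: [-0.8, -2.8, 7.0]
width: 38.3
grip_force: 59.7
```

Run:
```python
from h import *
s=arm.observe(); print(s['tool_pos'],s['width'],s['contact_force'])
i=arm.camera_info("wrist")
w=cv2.imread("pics/w3.png"); 
t=arm.camera_info("top")
im=cv2.imread("pics/t3.png"); h=cv2.cvtColor(im,cv2.COLOR_BGR2HSV)
g=cv2.inRange(h,(20,140,90),(34,255,255)); g[:160]=0; g[225:]=0; g[:,:190]=0; g[:,240:]=0
c=max(cv2.findContours(cv2.morphologyEx(g,2,np.ones((3,3))),0,2)[0],key=cv2.contourArea); b=cv2.boxPoints(cv2.minAreaRect(c)); print(b.tolist()); print(px2w(t,b,6))
```

```text
[432.6 189.8  12.3] 38.27874708101546 [-0.8 -2.8  7. ]
[[203.3076934814453, 200.46153259277344], [215.53846740722656, 192.3076934814453], [224.6154022216797, 205.92308044433594], [212.38462829589844, 214.07691955566406]]
[[519.3 244.2   6. ]
 [541.7 208.6   6. ]
 [502.1 183.4   6. ]
 [479.8 218.9   6. ]]
```

step_arm(rows=[[[0,0,-2.2],[0,0,0]],[[0,0,-2.2],[0,0,0]],[[-3.4,1.8,-2.2],[0,0,0]],[[-3.5,5.2,-2.2],[0,0,0]],[[-3.8,8.8,-2.2],[0,0,0]],[[-7.7,8.8,-2.2],[0,0,0]],[[-11.8,8.8,-2.2],[0,0,0]],[[-15.7,8.8,-2.2],[0,0,0]],[[-18.2,6,-2.2],[0,0,0]],[[-19.8,3.4,-2.2],[0,0,0]]])

```text
time_s: 15.8
tool_pos: [466.6, -10.7, 33.4]
orientation: [[0.002, 1.0, 0.003], [1.0, -0.002, -0.0], [-0.0, 0.003, -1.0]]
contact_force: [0.1, -1.0, -1.0]
width: 38.2
grip_force: 60.9
```

step_arm(rows=[[[-2.2,-1.6,0],[0,0,0]],[[-4.6,-2.4,0],[0,0,0]],[[-7.7,-2.4,0],[0,0,0]],[[-11.1,-2.4,0],[0,0,0]],[[-14.7,0,0],[0,0,0]],[[-18.0,2.4,0],[0,0,0]],[[-19.2,2.9,0],[0,0,0]],[[-19.2,2.9,0],[0,0,0]],[[-19.2,2.9,0.8],[0,0,0]],[[-19.2,2.9,1.4],[0,0,0]]])

```text
time_s: 16.63
tool_pos: [494.0, -199.3, 18.4]
orientation: [[-0.0, 1.0, -0.001], [1.0, 0.0, 0.001], [0.001, -0.001, -1.0]]
contact_force: [-0.9, 0.7, -2.0]
width: 38.1
grip_force: 61.0
```

Lower the last few mm, release, lift, and check.

step_arm(rows=[[[0,0,0.2],[0,0,0]],[[0,0,0.4],[0,0,0]],[[0,0,0.4],[0,0,0]]])

```text
time_s: 16.88
tool_pos: [493.4, -198.7, 16.2]
orientation: [[-0.002, 1.0, -0.003], [1.0, 0.002, 0.001], [0.001, -0.003, -1.0]]
contact_force: [-7.9, 0.2, 25.5]
width: 38.2
grip_force: 63.8
```

step_arm(rows=[[[0,0,0],[0,0,0]],[[0,0,0],[0,0,0]],[[0,0,0],[0,0,0]],[[0,0,0],[0,0,0]],[[0,0,-3],[0,0,0]],[[0,0,-6],[0,0,0]],[[0,0,-9],[0,0,0]],[[0,0,-12],[0,0,0]],[[0,0,-12],[0,0,0]],[[0,0,-12],[0,0,0]]], hand=0.66)

```text
time_s: 17.72
tool_pos: [496.1, -200.5, 136.4]
orientation: [[-0.0, 1.0, 0.003], [1.0, 0.0, -0.001], [-0.001, 0.003, -1.0]]
contact_force: [1.0, 0.2, -0.4]
width: 56.4
grip_force: 0.0
```

Run:
```python
from h import *
s=arm.observe(); print(s['tool_pos'],s['width'])
i,im=shot("top","t4")
for r in switches(im,i,[(249,226),(280,230)],44): print(r)
K=w2px(i,[[484,-264,43],[494,-200,43]]); print(K, switches(im,i,K,43))
```

```text
[ 496.1 -200.5  136.4] 56.410441752751346
([443.8, 112.8], [249.12, 226.48], np.float64(66.9))
([431.0, 28.5], [280.15, 230.44], np.float64(71.7))
[[386.9 208.1]
 [363.3 205.1]] [(None, np.uint8(183)), ([493.0, -196.9], [362.17, 205.49], np.float64(83.5))]
```

step_arm(rows=[[[4,-0.7,0],[0,0,0]],[[8,-1.3,0],[0,0,0]],[[12,-2,0],[0,0,0]],[[16,-2.6,0],[0,0,0]],[[20,-3.3,0],[0,0,0]],[[24,-4,0],[0,0,0]],[[28,-4.6,2],[0,0,0]],[[31.3,-5.1,5],[0,0,0]],[[31.3,-5.1,7.5],[0,0,0]],[[31.3,-5.1,7.5],[0,0,0]]], hand=0.7)

```text
time_s: 18.6
tool_pos: [439.2, 113.7, 54.8]
orientation: [[-0.004, 1.0, -0.01], [1.0, 0.004, -0.002], [-0.002, -0.01, -1.0]]
contact_force: [-1.1, -0.3, -0.5]
width: 59.9
grip_force: 0.0
```

step_arm(rows=[[[0,0,2],[0,0,0]],[[0,0,4],[0,0,0]],[[0,0,5],[0,0,0]],[[0,0,5],[0,0,0]],[[0,0,5],[0,0,0]]])

```text
time_s: 19.02
tool_pos: [443.7, 112.1, 10.0]
orientation: [[0.001, 1.0, -0.002], [1.0, -0.001, -0.0], [-0.0, -0.002, -1.0]]
contact_force: [0.6, -0.6, -0.6]
width: 59.9
grip_force: 0.0
```

step_arm(rows=[[[0,0,0],[0,0,0]],[[0,0,0],[0,0,0]],[[0,0,0],[0,0,0]],[[0,0,0],[0,0,0]],[[0,0,0],[0,0,0]],[[0,0,0],[0,0,0]]], hand=0.2)

```text
time_s: 19.52
tool_pos: [444.8, 112.6, 11.4]
orientation: [[0.0, 1.0, 0.002], [1.0, -0.0, 0.0], [0.0, 0.002, -1.0]]
contact_force: [-0.9, -1.9, 7.2]
width: 38.6
grip_force: 59.7
```

step_arm(rows=[[[0,0,-1.8],[0,0,0]],[[0,0,-3.3],[0,0,0]],[[3.8,0,-3.3],[0,0,0]],[[7.5,0,-3.3],[0,0,0]],[[11.2,0,-3.3],[0,0,0]],[[14.9,2.5,-3.3],[0,0,0]],[[18.7,4.5,-3.3],[0,0,0]],[[22.7,6.5,-3.3],[0,0,0]],[[26.5,6.7,-3.3],[0,0,0]],[[27.2,6.7,-3.3],[0,0,0]]])

```text
time_s: 20.35
tool_pos: [513.6, 391.1, 45.0]
orientation: [[-0.002, 1.0, 0.005], [1.0, 0.002, 0.005], [0.005, 0.005, -1.0]]
contact_force: [0.9, -0.4, -1.0]
width: 38.5
grip_force: 60.7
```

step_arm(rows=[[[0,0,0],[0,0,0]],[[0,0,0.5],[0,0,0]],[[0,0,0.9],[0,0,0]],[[0,0,1.2],[0,0,0]],[[0,0,1.2],[0,0,0]]])

```text
time_s: 20.77
tool_pos: [510.3, 382.9, 31.4]
orientation: [[0.002, 1.0, -0.002], [1.0, -0.002, -0.001], [-0.001, -0.002, -1.0]]
contact_force: [-4.5, -1.9, 6.9]
width: 38.5
grip_force: 61.5
```

step_arm(rows=[[[0,0,0],[0,0,0]],[[0,0,0],[0,0,0]],[[0,0,0],[0,0,0]],[[0,0,0],[0,0,0]],[[0,0,-3],[0,0,0]],[[0,0,-6],[0,0,0]],[[0,0,-9],[0,0,0]],[[0,0,-11],[0,0,0]],[[0,0,-11],[0,0,0]],[[0,0,-11],[0,0,0]]], hand=0.7)

```text
time_s: 21.6
tool_pos: [511.7, 385.1, 142.2]
orientation: [[0.0, 1.0, 0.002], [1.0, -0.0, 0.002], [0.002, 0.002, -1.0]]
contact_force: [0.2, -0.6, -1.5]
width: 59.9
grip_force: 0.0
```

Run:
```python
from h import *
s=arm.observe(); print(s['tool_pos'],s['width'])
i,im=shot("top","t5")
print(switches(im,i,[(280,230)],44))
K=w2px(i,[[484,-264,43],[494,-198,43]]); print(switches(im,i,K,43))
K=w2px(i,[[510.5,383,64]]); print(switches(im,i,K,64))
```

```text
[511.7 385.1 142.2] 59.88550152520735
[([431.1, 28.3], [280.21, 230.42], np.float64(64.3))]
[([483.4, -263.3], [386.65, 208.37], np.float64(61.9)), ([493.1, -197.3], [362.28, 205.47], np.float64(58.0))]
[([510.2, 380.3], [149.86, 204.58], np.float64(82.8))]
```

step_arm(rows=[[[-4,-0.9,0],[0,0,0]],[[-8,-1.8,0],[0,0,0]],[[-12,-2.7,0],[0,0,0]],[[-16,-3.6,0],[0,0,0]],[[-20,-4.5,0],[0,0,0]],[[-24,-5.4,0],[0,0,0]],[[-28,-6.3,1],[0,0,0]],[[-32,-7.2,3],[0,0,0]],[[-35.6,-8,5],[0,0,0]],[[-35.6,-8,7.5],[0,0,0]]])

```text
time_s: 22.48
tool_pos: [428.7, 24.9, 65.1]
orientation: [[0.003, 1.0, -0.002], [1.0, -0.003, -0.001], [-0.001, -0.002, -1.0]]
contact_force: [0.1, 0.8, -0.1]
width: 59.9
grip_force: 0.0
```

step_arm(rows=[[[0,0,0],[0,0,0]],[[0,0,2],[0,0,0]],[[0,0,4],[0,0,0]],[[0,0,5.5],[0,0,0]],[[0,0,5.5],[0,0,0]],[[0,0,5.5],[0,0,0]]])

```text
time_s: 22.98
tool_pos: [430.4, 29.5, 10.7]
orientation: [[-0.001, 1.0, -0.003], [1.0, 0.001, -0.0], [-0.0, -0.003, -1.0]]
contact_force: [-1.0, 0.5, 0.5]
width: 60.1
grip_force: 0.0
```

step_arm(rows=[[[0,0,0],[0,0,0]],[[0,0,0],[0,0,0]],[[0,0,0],[0,0,0]],[[0,0,0],[0,0,0]],[[0,0,0],[0,0,0]],[[0,0,0],[0,0,0]]], hand=0.2)

```text
time_s: 23.48
tool_pos: [431.8, 29.1, 12.3]
orientation: [[-0.0, 1.0, 0.002], [1.0, 0.0, 0.0], [0.0, 0.002, -1.0]]
contact_force: [-1.4, 3.7, 7.8]
width: 38.4
grip_force: 59.8
```

step_arm(rows=[[[0,0,-1.8],[0,0,0]],[[0,0,-3.3],[0,0,0]],[[4.1,1.4,-3.3],[0,0,0]],[[8.1,1.4,-3.3],[0,0,0]],[[12.1,1.4,-3.3],[0,0,0]],[[16.1,1.4,-3.3],[0,0,0]],[[19.6,1.4,-3.3],[0,0,0]],[[23.3,3.9,-3.3],[0,0,0]],[[27.1,5.9,-3.3],[0,0,0]],[[28.9,8.1,-3.3],[0,0,0]]])

```text
time_s: 24.32
tool_pos: [512.3, 321.7, 45.2]
orientation: [[-0.003, 1.0, 0.001], [1.0, 0.003, 0.001], [0.001, 0.001, -1.0]]
contact_force: [0.7, 0.5, -1.7]
width: 38.3
grip_force: 60.6
```

step_arm(rows=[[[0,0,0],[0,0,0]],[[0,0,0],[0,0,0]],[[0,0,0.5],[0,0,0]],[[0,0,0.9],[0,0,0]],[[0,0,1.2],[0,0,0]],[[0,0,1.2],[0,0,0]]])

```text
time_s: 24.82
tool_pos: [511.0, 316.5, 32.3]
orientation: [[0.001, 1.0, -0.002], [1.0, -0.001, -0.001], [-0.001, -0.002, -1.0]]
contact_force: [-2.8, -1.4, 7.7]
width: 38.2
grip_force: 61.3
```

step_arm(rows=[[[0,0,0],[0,0,0]],[[0,0,0],[0,0,0]],[[0,0,0],[0,0,0]],[[0,0,0],[0,0,0]],[[0,0,-4],[0,0,0]],[[0,0,-8],[0,0,0]],[[0,0,-12],[0,0,0]],[[-4,0,-12],[0,0,0]],[[-8,0,-12],[0,0,0]],[[-12,0,-12],[0,0,0]]], hand=0.75)

```text
time_s: 25.65
tool_pos: [512.2, 197.1, 153.0]
orientation: [[-0.002, 1.0, 0.002], [1.0, 0.002, 0.001], [0.001, 0.002, -1.0]]
contact_force: [-0.0, -1.1, -0.1]
width: 63.9
grip_force: 0.0
```

step_arm(rows=[[[-4,0,0],[0,0,0]],[[-8,0,0],[0,0,0]],[[-12,0,0],[0,0,0]],[[-16,0,0],[0,0,0]],[[-20,0,0],[0,0,0]],[[-24,0,0],[0,0,0]],[[-28,0,0],[0,0,0]],[[-31,0,0],[0,0,0]],[[-31,0,0],[0,0,0]],[[-31,0,0],[0,0,0]]])

```text
time_s: 26.48
tool_pos: [511.8, -113.8, 152.0]
orientation: [[0.004, 1.0, 0.0], [1.0, -0.004, 0.0], [0.0, 0.0, -1.0]]
contact_force: [0.2, -0.0, -0.6]
width: 64.0
grip_force: 0.0
```

Run:
```python
from h import *
s=arm.observe(); print(s['tool_pos'],s['width'])
i,im=shot("wrist","w6",(150,20,470,260),2.5)
g=[[493.7+a*.992+b*.127,-211.7-a*.127+b*.992,z] for a,b,z in ((0,150,64.5),(0,150,76.5),(0,181,34),(15,181,34),(-15,181,34))]
print(np.array(g)); print(w2px(i,g))
t,im=shot("top","t6"); print(switches(im,t,w2px(t,[[511,316.5,64],[510.5,381,64]]),64))
```

```text
[ 511.8 -113.8  152. ] 64.01877240952655
[[512.8 -62.9  64.5]
 [512.8 -62.9  76.5]
 [516.7 -32.1  34. ]
 [531.6 -34.1  34. ]
 [501.8 -30.2  34. ]]
[[255.1 131.4]
 [255.1 133.6]
 [259.6  89.7]
 [277.4  92. ]
 [241.9  87.4]]
[([510.6, 313.9], [174.0, 203.8], np.float64(65.9)), ([509.9, 381.5], [149.41, 204.68], np.float64(67.1))]
```

View pics/w6.png

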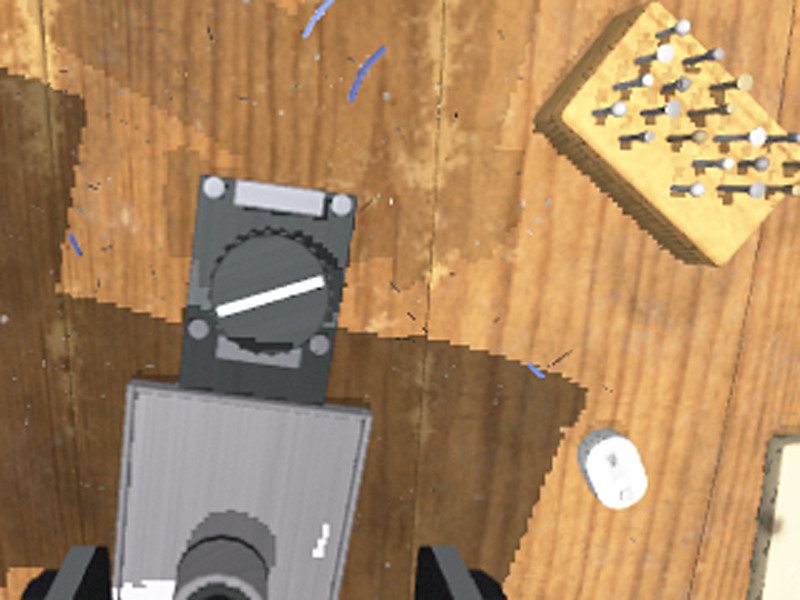

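The crop shows the knob centre at (272,297) with line ends (222,312) and (324,281). The plate's outer corners are at (205,175) and (357,195), the tray corners at (130,382) and (371,411), and the outer lug top spans (236,183) to (323,217). I fit the carrier pose from these.

```bash
cat > fit.py <<'E'
from h import *
from scipy.optimize import least_squares
def fit(i,px,loc):
    px=np.array(px,float); loc=np.array(loc,float)
    def W(p): c,s=np.cos(p[2]),np.sin(p[2]); return np.c_[p[0]+c*loc[:,0]-s*loc[:,1],p[1]+s*loc[:,0]+c*loc[:,1],loc[:,2]]
    r=least_squares(lambda p:(w2px(i,W(p))-px).ravel(),[493,-212,-.12],x_scale=[1,1,.01]); return r.x,r.fun.reshape(-1,2)
E
python3 - <<'E'
from fit import *
i=arm.camera_info("wrist"); cr=lambda *p: np.array(p,float)/2.5+[150,20]-.3
px=cr((205,175),(357,195),(130,382),(371,411),(236,181),(327,193),(325,217),(233,206))
loc=[(-30,181,6),(30,181,6),(-50,97.5,10),(50,97.5,10),(-15,181,34),(15,181,34),(15,173,34),(-15,173,34)]
p,r=fit(i,px,loc); print(p[:2],p[2],r.tolist())
c,s=np.cos(p[2]),np.sin(p[2]); print("lock",p[0]-150*s,p[1]+150*c)
for z in (76,):
    e=px2w(i,cr((222,312),(324,281),(272,297)),z); print(e, np.degrees(np.arctan2(*(e[1]-e[0])[1::-1])))
E
```

```text
[ 494.7 -213. ] -0.1332619933680456 [[-1.8296182921450566, -0.44884576180028546], [1.1069177406601511, 0.3808975924454643], [-1.0741136192663987, 1.0134743963470498], [1.4781630045587235, 2.011806021910445], [0.7799986883867689, -0.5191122699719557], [-0.3120416585121575, -0.4240063562833001], [-0.9651140179707909, -0.40215477873866234], [0.8225612529876116, -0.8119750725525705]]
lock 514.6511317014865 -64.3547336523198
[[500.2 -69.   76. ]
 [530.2 -59.9  76. ]
 [515.  -64.6  76. ]] 16.919453933045148
```

step_arm(rows=[[[1,0,0],[0,0,-0.12]],[[2,0.1,0],[0,0,-0.24]],[[3,0.2,0],[0,0,-0.36]],[[4,0.3,0],[0,0,-0.48]],[[4.9,0.3,0],[0,0,-0.6]],[[4.9,0.3,0],[0,0,-0.72]],[[4.9,0.3,0],[0,0,-0.84]],[[4.9,0.3,0],[0,0,-0.96]],[[4.9,0.3,0],[0,0,-1.08]],[[4.9,0.3,0],[0,0,-1.2]]])

```text
time_s: 27.42
tool_pos: [514.9, -61.5, 152.0]
orientation: [[-0.935, 0.354, -0.0], [0.354, 0.935, 0.0], [0.0, 0.0, -1.0]]
contact_force: [0.5, -0.8, 0.5]
width: 63.7
grip_force: 0.0
```

step_arm(rows=[[[0,0,0],[0,0,-0.12]],[[0,0,0],[0,0,-0.24]],[[0,0,0],[0,0,-0.36]],[[0,0,1],[0,0,-0.48]],[[0,0,3],[0,0,-0.6]],[[0,0,5],[0,0,-0.72]],[[0,0,5],[0,0,-0.84]],[[0,0,5],[0,0,-0.87]],[[0,0,5],[0,0,-0.87]],[[0,0,5],[0,0,-0.87]]])

```text
time_s: 28.25
tool_pos: [515.1, -62.0, 102.0]
orientation: [[-0.878, -0.479, -0.0], [-0.479, 0.878, 0.0], [0.0, 0.0, -1.0]]
contact_force: [0.8, -0.2, 0.6]
width: 64.3
grip_force: 0.0
```

Run:
```python
from h import *
s=arm.observe(); print(s['tool_pos'],s['width'],s['joint_pos'],s['orientation'][:,1])
i,im=shot("wrist","w7",None,1)
```

```text
[515.1 -62.  102. ] 64.30612246293074 [-0.1  0.5  1.9  0.   0.7 -2.2] [-0.5  0.9  0. ]
```

step_arm(rows=[[[0.15,-0.2,1.5],[0,0,0]],[[0.15,-0.2,3],[0,0,0]],[[0.15,-0.2,4.4],[0,0,0]],[[0.15,-0.2,4.8],[0,0,0]],[[0.15,-0.2,4.8],[0,0,0]],[[0.15,-0.2,4.8],[0,0,0]]])

```text
time_s: 28.8
tool_pos: [514.9, -65.5, 54.4]
orientation: [[-0.878, -0.479, 0.0], [-0.479, 0.878, -0.0], [-0.0, -0.0, -1.0]]
contact_force: [-0.7, 0.1, 0.2]
width: 64.0
grip_force: 0.0
```

step_arm(rows=[[[0,0,0],[0,0,0]],[[0,0,0],[0,0,0]],[[0,0,0],[0,0,0]],[[0,0,0],[0,0,0]],[[0,0,0],[0,0,0]],[[0,0,0],[0,0,0]]], hand=0.2, newtons=50)

```text
time_s: 29.3
tool_pos: [515.2, -65.5, 55.1]
orientation: [[-0.878, -0.478, 0.001], [-0.478, 0.878, 0.0], [-0.001, -0.001, -1.0]]
contact_force: [-1.9, 1.4, 6.9]
width: 34.5
grip_force: 49.0
```

step_arm(rows=[[[0,0,0.015],[0,0,0.12]],[[0,0,0.03],[0,0,0.24]],[[0,0,0.046],[0,0,0.36]],[[0,0,0.06],[0,0,0.48]],[[0,0,0.076],[0,0,0.6]],[[0,0,0.09],[0,0,0.72]],[[0,0,0.107],[0,0,0.84]],[[0,0,0.122],[0,0,0.96]],[[0,0,0.138],[0,0,1.08]],[[0,0,0.153],[0,0,1.2]]])

```text
time_s: 30.13
tool_pos: [515.1, -66.8, 53.6]
orientation: [[-0.761, 0.649, 0.001], [0.649, 0.761, -0.002], [-0.002, -0.001, -1.0]]
contact_force: [-3.0, -7.8, 6.9]
width: 34.5
grip_force: 49.2
```

Run:
```python
from h import *
s=arm.observe(); print(s['tool_pos'],s['width'],s['grip_force'],s['contact_force'],s['moment']*1000,s['joint_pos'])
```

```text
[515.1 -66.8  53.6] 34.47986542047595 49.20866131782532 [-3.  -7.8  6.9] [-1395.8   524.2    22.7] [-0.2  0.6  2.  -0.   0.6 -1. ]
```

step_arm(rows=[[[0,0,0.015],[0,0,0.12]],[[0,0,0.03],[0,0,0.24]],[[0,0,0.046],[0,0,0.36]],[[0,0,0.06],[0,0,0.48]],[[0,0,0.076],[0,0,0.6]],[[0,0,0.09],[0,0,0.72]],[[0,0,0.107],[0,0,0.84]],[[0,0,0.122],[0,0,0.96]],[[0,0,0.138],[0,0,1.08]],[[0,0,0.153],[0,0,1.2]]])

```text
time_s: 30.97
tool_pos: [513.7, -67.2, 52.0]
orientation: [[0.329, 0.944, -0.002], [0.944, -0.329, -0.002], [-0.002, -0.001, -1.0]]
contact_force: [-6.9, -10.1, 11.5]
width: 35.1
grip_force: 49.5
```

step_arm(rows=[[[0,0,0.015],[0,0,0.12]],[[0,0,0.03],[0,0,0.24]],[[0,0,0.046],[0,0,0.36]],[[0,0,0.06],[0,0,0.48]],[[0,0,0.076],[0,0,0.6]],[[0,0,0.09],[0,0,0.72]],[[0,0,0.107],[0,0,0.84]],[[0,0,0.122],[0,0,0.96]],[[0,0,0.138],[0,0,1.08]],[[0,0,0.153],[0,0,1.2]]])

```text
time_s: 31.8
tool_pos: [512.8, -66.1, 50.4]
orientation: [[0.999, 0.035, -0.003], [0.035, -0.999, -0.0], [-0.003, 0.0, -1.0]]
contact_force: [-9.4, -2.3, 14.5]
width: 34.2
grip_force: 50.0
```

step_arm(rows=[[[0,0,0.015],[0,0,0.12]],[[0,0,0.03],[0,0,0.24]],[[0,0,0.046],[0,0,0.36]],[[0,0,0.06],[0,0,0.48]],[[0,0,0.069],[0,0,0.54]],[[0,0,0.069],[0,0,0.54]],[[0,0,0.069],[0,0,0.54]],[[0,0,0.069],[0,0,0.54]]])

```text
time_s: 32.47
tool_pos: [512.9, -65.5, 49.8]
orientation: [[0.878, -0.479, -0.003], [-0.479, -0.878, 0.0], [-0.003, 0.001, -1.0]]
contact_force: [-9.3, 1.1, 13.2]
width: 34.2
grip_force: 50.0
```

step_arm(rows=[[[0,0,0],[0,0,0]],[[0,0,0],[0,0,0]],[[0,0,0],[0,0,0]],[[0,0,0],[0,0,0]],[[0,0,0],[0,0,0]]], hand=0.75)

```text
time_s: 32.88
tool_pos: [515.0, -65.7, 48.8]
orientation: [[0.878, -0.479, 0.0], [-0.479, -0.878, -0.0], [0.0, -0.0, -1.0]]
contact_force: [0.3, 0.0, -0.2]
width: 63.8
grip_force: 0.0
```

Run:
```python
from h import *
s=arm.observe(); print(s['tool_pos'],s['width'],s['joint_pos'],s['orientation'][:,1])
i,im=shot("wrist","w8",(100,100,412,384),2)
```

```text
[515.  -65.7  48.8] 63.82035528127469 [-0.1  0.6  2.   0.   0.6  1.9] [-0.5 -0.9 -0. ]
```

View pics/w8.png

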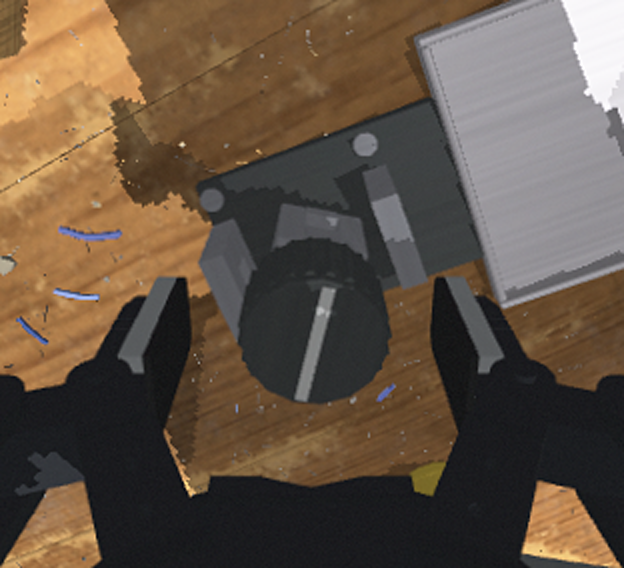

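The line ends at (329,290) and (302,400) in the crop. I compute the angle from these, then rewind with the hand open.

Run:
```python
from h import *
i=arm.camera_info("wrist")
e=px2w(i,np.array([(329,290),(302,400)])/2+100,71.2); print(e,e.mean(0),np.degrees(np.arctan2(*(e[1]-e[0])[1::-1])))
```

```text
[[526.2 -76.5  71.2]
 [502.2 -56.2  71.2]] [514.2 -66.3  71.2] 139.79536546075389
```

step_arm(rows=[[[0,0,0],[0,0,-0.12]],[[0,0,0],[0,0,-0.24]],[[0,0,0],[0,0,-0.36]],[[0,0,0],[0,0,-0.48]],[[0,0,0],[0,0,-0.6]],[[0,0,0],[0,0,-0.72]],[[0,0,0],[0,0,-0.84]],[[0,0,0],[0,0,-0.96]],[[0,0,0],[0,0,-1.08]],[[0,0,0],[0,0,-1.2]]])

```text
time_s: 33.77
tool_pos: [514.8, -65.7, 48.7]
orientation: [[0.761, 0.649, -0.0], [0.649, -0.761, -0.0], [-0.0, -0.0, -1.0]]
contact_force: [-1.1, 0.3, -0.1]
width: 64.0
grip_force: 0.0
```

step_arm(rows=[[[0,0,0],[0,0,-0.12]],[[0,0,0],[0,0,-0.24]],[[0,0,0],[0,0,-0.36]],[[0,0,0],[0,0,-0.48]],[[0,0,0],[0,0,-0.6]],[[0,0,0],[0,0,-0.72]],[[0,0,0],[0,0,-0.84]],[[0,0,0],[0,0,-0.96]],[[0,0,0],[0,0,-1.08]],[[0,0,0],[0,0,-1.2]]])

```text
time_s: 34.6
tool_pos: [514.8, -65.7, 48.7]
orientation: [[-0.33, 0.944, -0.0], [0.944, 0.33, 0.0], [0.0, -0.0, -1.0]]
contact_force: [0.9, 0.8, 0.5]
width: 64.0
grip_force: 0.0
```

step_arm(rows=[[[0,0,0],[0,0,-0.12]],[[0,0,0],[0,0,-0.24]],[[0,0,0],[0,0,-0.36]],[[0,0,0],[0,0,-0.48]],[[0,0,0],[0,0,-0.6]],[[0,0,0],[0,0,-0.72]],[[0,0,0],[0,0,-0.84]],[[0,0,0],[0,0,-0.96]],[[0,0,0],[0,0,-1.08]],[[0,0,0],[0,0,-1.2]]])

```text
time_s: 35.43
tool_pos: [514.8, -65.7, 48.7]
orientation: [[-0.999, 0.035, -0.0], [0.035, 0.999, -0.0], [0.0, -0.0, -1.0]]
contact_force: [0.8, 0.2, 0.5]
width: 64.3
grip_force: 0.0
```

step_arm(rows=[[[0,0,0],[0,0,-0.12]],[[0,0,0],[0,0,-0.24]],[[0,0,0],[0,0,-0.36]],[[0,0,0],[0,0,-0.48]],[[0,0,0],[0,0,-0.54]],[[0,0,0],[0,0,-0.54]],[[0,0,0],[0,0,-0.54]]])

```text
time_s: 36.02
tool_pos: [514.7, -65.7, 48.7]
orientation: [[-0.879, -0.477, -0.0], [-0.477, 0.879, 0.0], [0.0, 0.0, -1.0]]
contact_force: [-0.1, -0.6, 1.3]
width: 64.3
grip_force: 0.0
```

No slip: the line is at 139.8° against 139.7° expected. Second pass.

step_arm(rows=[[[0,0,0],[0,0,0]],[[0,0,0],[0,0,0]],[[0,0,0],[0,0,0]],[[0,0,0],[0,0,0]],[[0,0,0],[0,0,0]],[[0,0,0],[0,0,0]]], hand=0.2)

```text
time_s: 36.52
tool_pos: [514.8, -65.7, 49.0]
orientation: [[-0.878, -0.478, 0.0], [-0.478, 0.878, -0.0], [-0.0, -0.0, -1.0]]
contact_force: [-0.9, 0.2, 4.8]
width: 34.4
grip_force: 49.4
```

step_arm(rows=[[[0,0,0.015],[0,0,0.12]],[[0,0,0.03],[0,0,0.24]],[[0,0,0.046],[0,0,0.36]],[[0,0,0.06],[0,0,0.48]],[[0,0,0.076],[0,0,0.6]],[[0,0,0.09],[0,0,0.72]],[[0,0,0.107],[0,0,0.84]],[[0,0,0.122],[0,0,0.96]],[[0,0,0.138],[0,0,1.08]],[[0,0,0.153],[0,0,1.2]]])

```text
time_s: 37.35
tool_pos: [514.7, -66.5, 47.4]
orientation: [[-0.761, 0.649, 0.0], [0.649, 0.761, -0.001], [-0.001, -0.001, -1.0]]
contact_force: [-2.0, -7.0, 6.2]
width: 34.3
grip_force: 49.4
```

step_arm(rows=[[[0,0,0.015],[0,0,0.12]],[[0,0,0.03],[0,0,0.24]],[[0,0,0.046],[0,0,0.36]],[[0,0,0.06],[0,0,0.48]],[[0,0,0.076],[0,0,0.6]],[[0,0,0.09],[0,0,0.72]],[[0,0,0.107],[0,0,0.84]],[[0,0,0.122],[0,0,0.96]],[[0,0,0.138],[0,0,1.08]],[[0,0,0.153],[0,0,1.2]]])

```text
time_s: 38.18
tool_pos: [513.8, -66.8, 45.9]
orientation: [[0.329, 0.944, -0.002], [0.944, -0.329, -0.001], [-0.002, -0.001, -1.0]]
contact_force: [-5.0, -7.8, 8.4]
width: 34.2
grip_force: 49.7
```

step_arm(rows=[[[0,0,0.015],[0,0,0.12]],[[0,0,0.03],[0,0,0.24]],[[0,0,0.046],[0,0,0.36]],[[0,0,0.06],[0,0,0.48]],[[0,0,0.076],[0,0,0.6]],[[0,0,0.09],[0,0,0.72]],[[0,0,0.107],[0,0,0.84]],[[0,0,0.122],[0,0,0.96]],[[0,0,0.138],[0,0,1.08]],[[0,0,0.153],[0,0,1.2]]])

```text
time_s: 39.02
tool_pos: [513.2, -66.1, 44.3]
orientation: [[0.999, 0.035, -0.003], [0.035, -0.999, -0.0], [-0.003, 0.0, -1.0]]
contact_force: [-6.2, -2.6, 9.3]
width: 34.7
grip_force: 50.0
```

step_arm(rows=[[[0,0,0.015],[0,0,0.12]],[[0,0,0.03],[0,0,0.24]],[[0,0,0.046],[0,0,0.36]],[[0,0,0.06],[0,0,0.48]],[[0,0,0.069],[0,0,0.54]],[[0,0,0.069],[0,0,0.54]],[[0,0,0.069],[0,0,0.54]],[[0,0,0.069],[0,0,0.54]]])

```text
time_s: 39.68
tool_pos: [513.3, -65.7, 43.6]
orientation: [[0.878, -0.479, -0.003], [-0.479, -0.878, 0.0], [-0.002, 0.001, -1.0]]
contact_force: [-6.4, -0.6, 9.5]
width: 34.3
grip_force: 50.0
```

step_arm(rows=[[[0,0,0],[0,0,0]],[[0,0,0],[0,0,0]],[[0,0,0],[0,0,0]],[[0,0,0],[0,0,0]],[[0,0,0],[0,0,0]]], hand=0.75)

```text
time_s: 40.1
tool_pos: [514.9, -65.7, 43.4]
orientation: [[0.878, -0.479, 0.0], [-0.479, -0.878, -0.0], [0.0, -0.0, -1.0]]
contact_force: [-0.6, -0.3, -1.0]
width: 64.1
grip_force: 0.0
```

Run:
```python
from h import *
s=arm.observe(); print(s['tool_pos'],s['width'],s['joint_pos'],s['orientation'][:,1])
i,im=shot("wrist","w9",(100,100,412,384),2)
g=cv2.cvtColor(im,cv2.COLOR_BGR2GRAY)
# white line: bright thin component near knob centre
c=w2px(i,[[514.6,-65,66]])[0]; print(c)
yy,xx=np.mgrid[:384,:512]; d=np.hypot(xx-c[0],yy-c[1]); m=((g>120)&(d<32)).astype(np.uint8)
n,l,st,ce=cv2.connectedComponentsWithStats(m); k=1+np.argmax(st[1:,4]); print(st[1:],ce[1:])
p=np.argwhere(l==k)[:,::-1].astype(np.float32); v=cv2.fitLine(p,2,0,.01,.01).ravel()
e=px2w(i,[v[2:]-v[:2]*20,v[2:]+v[:2]*20],66); print(e.mean(0),np.degrees(np.arctan2(*(e[1]-e[0])[1::-1])))
```

```text
[514.9 -65.7  43.4] 64.07272839092398 [-0.1  0.6  2.  -0.   0.6  1.9] [-0.5 -0.9 -0. ]
[254.6 274.3]
[[226 262  60  23 305]] [[254.7 273.4]]
[515.1 -65.2  66. ] -97.95781198995697
```

The line is at 82.0° and the carrier y axis at 82.4°, so the screw is aligned. Now the pin: lift, unwind to yaw 2.14 rad, and look at it from above.

step_arm(rows=[[[0,0,-3],[0,0,-0.12]],[[0,0,-6],[0,0,-0.24]],[[0,0,-9],[0,0,-0.36]],[[0,0,-12],[0,0,-0.48]],[[0,0,-12],[0,0,-0.6]],[[0,0,-12],[0,0,-0.72]],[[0,0,-12],[0,0,-0.84]],[[0,0,-12],[0,0,-0.96]],[[0,0,-12],[0,0,-1.08]],[[0,0,-12],[0,0,-1.2]]])

```text
time_s: 40.98
tool_pos: [514.7, -65.7, 163.5]
orientation: [[0.76, 0.649, 0.0], [0.649, -0.76, 0.0], [0.0, 0.0, -1.0]]
contact_force: [-0.6, 0.6, 0.6]
width: 63.9
grip_force: 0.0
```

step_arm(rows=[[[2.3,-2.1,0],[0,0,-0.12]],[[4.7,-4.2,0],[0,0,-0.24]],[[7,-6.3,0],[0,0,-0.36]],[[9.3,-8.4,0],[0,0,-0.48]],[[11.7,-10.5,0],[0,0,-0.6]],[[14,-12.6,0],[0,0,-0.72]],[[16.3,-14.7,0],[0,0,-0.84]],[[18.7,-16.8,0],[0,0,-0.96]],[[21,-18.9,0],[0,0,-1.08]],[[23.3,-21,0],[0,0,-1.2]]])

```text
time_s: 41.82
tool_pos: [557.3, 246.7, 163.4]
orientation: [[-0.33, 0.944, -0.0], [0.944, 0.33, -0.0], [-0.0, -0.0, -1.0]]
contact_force: [0.6, -1.2, 0.1]
width: 64.0
grip_force: 0.0
```

step_arm(rows=[[[0,0,0.3],[0,0,-0.12]],[[0,0,0.6],[0,0,-0.24]],[[0,0,0.9],[0,0,-0.36]],[[0,0,1.2],[0,0,-0.48]],[[0,0,1.5],[0,0,-0.6]],[[0,0,1.8],[0,0,-0.72]],[[0,0,2],[0,0,-0.84]],[[0,0,2],[0,0,-0.96]],[[0,0,2],[0,0,-1.08]],[[0,0,2],[0,0,-1.2]]])

```text
time_s: 42.65
tool_pos: [557.3, 245.0, 143.2]
orientation: [[-0.999, 0.035, -0.0], [0.035, 0.999, -0.0], [0.0, -0.0, -1.0]]
contact_force: [-0.6, -0.1, 0.9]
width: 64.2
grip_force: 0.0
```

step_arm(rows=[[[0,0,0],[0,0,-0.12]],[[0,0,0],[0,0,-0.24]],[[0,0,0],[0,0,-0.36]],[[0,0,0],[0,0,-0.48]],[[0,0,0],[0,0,-0.6]],[[0,0,0],[0,0,-0.6]],[[0,0,0],[0,0,-0.6]]], hand=0.6)

```text
time_s: 43.23
tool_pos: [557.3, 245.0, 143.4]
orientation: [[-0.85, -0.527, -0.0], [-0.527, 0.85, -0.0], [0.0, 0.0, -1.0]]
contact_force: [-0.3, 0.6, 0.5]
width: 51.4
grip_force: 0.0
```

Run:
```python
from h import *
s=arm.observe(); print(s['tool_pos'],s['width'],s['joint_pos'],s['orientation'][:,1])
i,im=shot("wrist","w10",(100,0,420,240),2.5)
```

```text
[557.3 245.  143.4] 51.40222324775495 [ 0.4  0.5  1.7 -0.   0.9 -1.7] [-0.5  0.8  0. ]
```

View pics/w10.png

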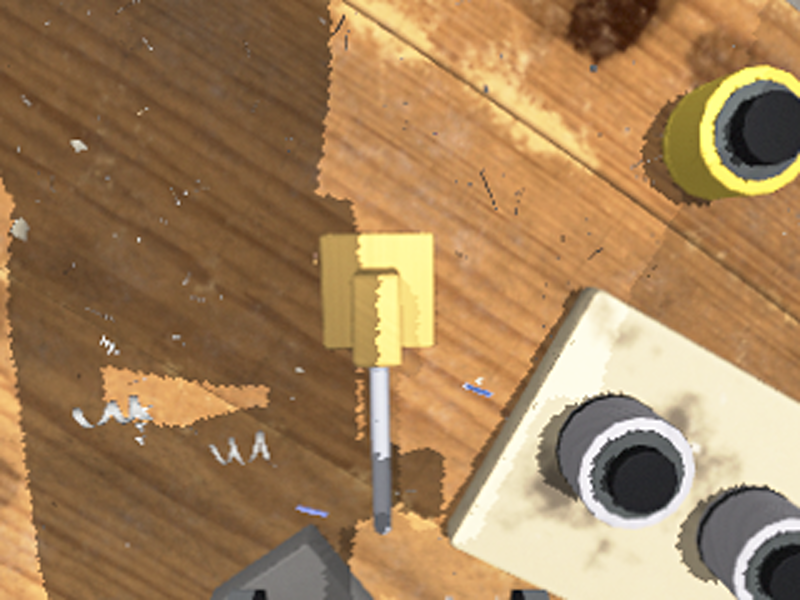

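The pin stands upright. In the crop, the foot corners are at (320,235), (434,233), (434,347) and (324,349), the handle top corners at (353,272), (399,270), (401,363) and (355,367), and the tip at (382,531).

Run:
```python
from fit import *
i=arm.camera_info("wrist"); cr=lambda *p: np.array(p,float)/2.5+[100,0]-.3
px=cr((320,235),(434,233),(434,347),(324,349),(353,271),(399,269),(401,364),(355,367),(382,531))
loc=[(-21,32,6),(21,32,6),(21,-10,6),(-21,-10,6),(-8,20,46),(8,20,46),(8,-10,46),(-8,-10,46),(0,-80,20)]
best=None
from scipy.optimize import least_squares
def W(p): c,s=np.cos(p[2]),np.sin(p[2]); L=np.array(loc,float); return np.c_[p[0]+c*L[:,0]-s*L[:,1],p[1]+s*L[:,0]+c*L[:,1],L[:,2]]
r=least_squares(lambda p:(w2px(i,W(p))-px).ravel(),[520,220,2.14],x_scale=[1,1,.01]); p=r.x
print(p,p[2],r.fun.reshape(-1,2).tolist())
s=arm.observe(); R=s['orientation']; print("yaw",np.arctan2(R[1,1],R[0,1]))
g=p[:2]+6*np.array([-np.sin(p[2]),np.cos(p[2])]); d=np.r_[g,13]-s['tool_pos']; print("grasp",g,"tool shift",R.T@d, "turn",-(p[2]-np.arctan2(R[1,1],R[0,1])))
```

```text
[519.2 216.7   2.1] 2.1416247471342316 [[-0.4646297482537989, -1.0424364404867248], [0.42139665297469264, -1.0616113191787662], [0.3584000362943698, -0.3425285670001017], [-0.17852770366684467, -0.4041369181452694], [-1.0397606798537709, 0.4640001110621199], [0.9416634923584866, 0.9102110632594105], [0.5533737497376592, 0.7303430941584281], [-0.7042105810965609, -0.1460629784619698], [0.15768633132378795, 0.8114049130813328]]
yaw 2.1262006870755674
grasp [514.2 213.5] tool shift [ 53.3  -4.  130.4] turn -0.015424060058664146
```

step_arm(rows=[[[2.6,-0.2,0],[0,0,-0.015]],[[5.3,-0.4,0],[0,0,-0.015]],[[5.3,-0.4,3],[0,0,-0.015]],[[5.3,-0.4,6],[0,0,-0.015]],[[5.3,-0.4,9],[0,0,-0.015]],[[5.3,-0.4,11.5],[0,0,-0.015]],[[5.3,-0.4,12.8],[0,0,-0.015]],[[5.3,-0.4,12.8],[0,0,-0.015]],[[5.3,-0.4,12.8],[0,0,-0.015]]])

```text
time_s: 44.03
tool_pos: [514.5, 213.5, 15.4]
orientation: [[-0.84, -0.542, -0.001], [-0.542, 0.84, -0.0], [0.001, 0.0, -1.0]]
contact_force: [0.3, 0.4, 0.1]
width: 51.5
grip_force: 0.0
```

step_arm(rows=[[[0,0,0],[0,0,0]],[[0,0,0],[0,0,0]],[[0,0,0],[0,0,0]],[[0,0,0],[0,0,0]],[[0,0,0],[0,0,0]],[[0,0,0],[0,0,0]],[[0,0,0],[0,0,0]]], hand=0, newtons=80)

```text
time_s: 44.62
tool_pos: [515.8, 214.0, 17.2]
orientation: [[-0.84, -0.543, 0.003], [-0.543, 0.84, 0.001], [-0.003, -0.001, -1.0]]
contact_force: [-0.8, -1.2, 6.4]
width: 14.8
grip_force: 78.6
```

step_arm(rows=[[[0,0,-0.8],[0,0,0]],[[0,0,-1.6],[0,0,0]],[[1.4,-1.5,-1.6],[0,0,0]],[[2.5,-4,-1.6],[0,0,0]],[[3.5,-7,-1.6],[0,0,0]],[[4.2,-9.7,-1.6],[0,0,0.1]],[[4.2,-9.7,-1.6],[0,0,0.2]]])

```text
time_s: 45.2
tool_pos: [533.6, 105.8, 32.7]
orientation: [[-0.933, -0.359, 0.002], [-0.359, 0.933, -0.0], [-0.002, -0.001, -1.0]]
contact_force: [1.5, -0.1, -1.7]
width: 14.7
grip_force: 78.3
```

step_arm(rows=[[[0,0,0],[0,0,0.11]],[[0,0,0],[0,0,0.22]],[[0,0,0],[0,0,0.33]],[[0,0,0],[0,0,0.44]],[[0,0,0],[0,0,0.55]],[[0,0,0],[0,0,0.66]],[[0,0,0],[0,0,0.77]],[[0,0,0],[0,0,0.88]],[[0,0,0],[0,0,0.99]],[[0,0,0],[0,0,1.1]]])

```text
time_s: 46.03
tool_pos: [532.2, 109.3, 32.4]
orientation: [[-0.744, 0.668, 0.001], [0.668, 0.744, 0.0], [-0.0, 0.001, -1.0]]
contact_force: [0.3, 0.4, -2.2]
width: 15.0
grip_force: 78.2
```

step_arm(rows=[[[0,0,0],[0,0,0.11]],[[0,0,0],[0,0,0.22]],[[0,0,0],[0,0,0.33]],[[0,0,0],[0,0,0.44]],[[0,0,0],[0,0,0.55]],[[0,0,0],[0,0,0.66]],[[0,0,0],[0,0,0.77]],[[0,0,0],[0,0,0.88]],[[0,0,0],[0,0,0.977]],[[0,0,0],[0,0,0.977]]])

```text
time_s: 46.87
tool_pos: [532.3, 109.3, 32.4]
orientation: [[0.135, 0.991, 0.001], [0.991, -0.135, 0.0], [0.0, 0.001, -1.0]]
contact_force: [-0.3, -0.3, -1.8]
width: 14.7
grip_force: 78.2
```

Run:
```python
from h import *
s=arm.observe(); R=s['orientation']; print(s['tool_pos'],s['width'],s['grip_force'],"yaw",np.arctan2(R[1,1],R[0,1]).round(4))
i,im=shot("wrist","w11")
d=np.r_[533.2,72,31]-s['tool_pos']; print(R.T@d)
```

```text
[532.3 109.3  32.4] 14.742778718590015 78.20279002189636 yaw -0.1355
[-36.9   6.    1.4]
```

The knob turns give the lock axis precisely: the TCP orbit centre on both passes was (514.05, −66.1). I go to the pre-insert pose, lower until the foot just touches the bench, and read.

step_arm(rows=[[[-2,0.3,0],[0,0,0]],[[-4,0.56,0],[0,0,0]],[[-4,0.56,0],[0,0,0]],[[-4,0.56,0.6],[0,0,0]],[[-4,0.56,1.1],[0,0,0]],[[-4,0.56,1.4],[0,0,0]],[[-4,0.56,1.5],[0,0,0]],[[-4,0.56,1.5],[0,0,0]],[[-4,0.56,1.5],[0,0,0]]])

```text
time_s: 47.67
tool_pos: [532.1, 69.5, 17.1]
orientation: [[0.13, 0.992, -0.0], [0.992, -0.13, -0.0], [-0.0, -0.0, -1.0]]
contact_force: [-4.2, -1.1, 12.6]
width: 14.6
grip_force: 80.4
```

```bash
cat > rel.py <<'E'
from h import *
np.set_printoptions(precision=2,suppress=True)
def rel():
    s=arm.observe(); R=s['orientation']; d=s['tool_pos'][:2]-[514.05,-66.1]; u=np.array([np.sin(.134),np.cos(.134)]); v=np.array([u[1],-u[0]])
    print("t",(d@u).round(2),"lat",(d@v).round(2),"z",s['tool_pos'][2].round(2),"yaw",np.arctan2(R[1,1],R[0,1]).round(4),"tilt",R[:2,2],"F",s['contact_force'],"M",s['moment'],"w",s['width'].round(1),"t_s",s['time_s'])
E
python3 - <<'E'
from rel import *
rel(); shot("side","s2",(200,130,360,250),5); shot("top","t7",(240,150,400,270),5)
E
```

```text
Traceback (most recent call last):
  File "rel.py", line 5, in rel
    print("t",(d@u).round(2),"lat",(d@v).round(2),"z",s['tool_pos'][2].round(2),"yaw",np.arctan2(R[1,1],R[0,1]).round(4),"tilt",R[:2,2],"F",s['contact_force'],"M",s['moment'],"w",s['width'].round(1),"t_s",s['time_s'])
                                                                                                                                                                                   ^^^^^^^^^^^^^^^^
AttributeError: 'float' object has no attribute 'round'
```

step_arm(rows=[[[0,0,-0.08],[0,0,0]],[[0,0,-0.12],[0,0,0]],[[0,0,-0.12],[0,0,0]]])

```text
time_s: 47.92
tool_pos: [532.2, 69.4, 17.4]
orientation: [[0.131, 0.991, -0.0], [0.991, -0.131, 0.0], [-0.0, -0.0, -1.0]]
contact_force: [-0.3, 0.5, -1.1]
width: 14.5
grip_force: 78.5
```

```bash
sed -i "s/s\['width'\].round(1)/s['width']/" rel.py
python3 - <<'E'
from rel import *
rel(); shot("side","s2",(200,130,360,250),5); shot("top","t7",(240,150,400,270),5)
a=cv2.imread("pics/s2.png"); b=cv2.imread("pics/t7.png"); cv2.imwrite("pics/st.png",cv2.resize(np.hstack([a,b]),(800,300),interpolation=cv2.INTER_AREA))
E
```

```text
t 136.7 lat -0.13 z 17.41 yaw -0.131 tilt [-0.  0.] F [-0.32  0.55 -1.11] M [-0.02  0.03  0.05] w 14.541361208636932 t_s 47.9167
```

View pics/st.png

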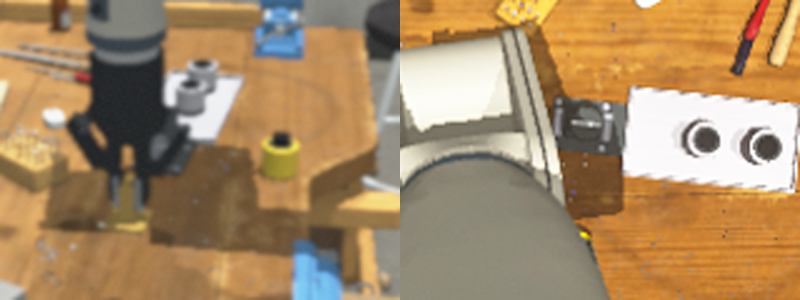

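The side view shows the pin held upright. The tip is hidden, but force and height say it hovers about 0.2 mm off the bench, centred to 0.1 mm. I push in gently.

step_arm(rows=[[[-0.5,0,0],[0,0,0]],[[-1,0.01,0],[0,0,0]],[[-1.5,0.01,0],[0,0,0]],[[-2,0.01,0],[0,0,0]],[[-2.4,0.01,0],[0,0,0]],[[-2.8,0.01,0],[0,0,0]],[[-3,0.01,0],[0,0,0]],[[-3,0.01,0],[0,0,0]]])

```text
time_s: 48.68
tool_pos: [528.4, 38.6, 17.7]
orientation: [[0.132, 0.991, -0.0], [0.991, -0.132, -0.0], [-0.0, -0.0, -1.0]]
contact_force: [-0.9, -0.1, -2.3]
width: 14.5
grip_force: 78.5
```

```bash
python3 -c "
from rel import *
rel()"
```

```text
t 105.65 lat 0.2 z 17.7 yaw -0.1328 tilt [-0. -0.] F [-0.86 -0.1  -2.29] M [-0.    0.03  0.07] w 14.543045335923214 t_s 48.6833
```

step_arm(rows=[[[-0.5,-0.02,0],[0,0,0]],[[-1,-0.02,0.02],[0,0,0]],[[-1.5,-0.02,0.02],[0,0,0]],[[-2,-0.02,0.02],[0,0,0]],[[-2.4,-0.02,0.02],[0,0,0]],[[-2.8,-0.02,0.02],[0,0,0]],[[-3,-0.02,0.02],[0,0,0]],[[-3,-0.02,0.02],[0,0,0]]])

```text
time_s: 49.35
tool_pos: [524.2, 8.9, 17.5]
orientation: [[0.132, 0.991, -0.0], [0.991, -0.132, -0.0], [-0.0, -0.0, -1.0]]
contact_force: [-0.1, -0.1, -1.0]
width: 14.8
grip_force: 78.5
```

```bash
python3 -c "
from rel import *
rel()"
```

```text
t 75.72 lat 0.06 z 17.5 yaw -0.1326 tilt [-0. -0.] F [-0.07 -0.07 -1.03] M [-0.03  0.02 -0.  ] w 14.826814667650838 t_s 49.35
```

step_arm(rows=[[[-0.5,0,0],[0,0,0]],[[-1,0,0],[0,0,0]],[[-1.5,0,0],[0,0,0]],[[-2,0,0],[0,0,0]],[[-2.4,0,0],[0,0,0]],[[-2.7,0,0],[0,0,0]],[[-2.7,0,0],[0,0,0]],[[-2.7,0,0],[0,0,0]]])

```text
time_s: 50.02
tool_pos: [520.7, -17.6, 17.5]
orientation: [[0.132, 0.991, 0.0], [0.991, -0.132, 0.0], [0.0, -0.0, -1.0]]
contact_force: [0.2, 0.6, -1.8]
width: 14.8
grip_force: 78.5
```

step_arm(rows=[[[-0.1,0,0],[0,0,0]],[[-0.2,0,0],[0,0,0]],[[-0.3,0,0],[0,0,0]],[[-0.3,0,0],[0,0,0]],[[-0.3,0,0],[0,0,0]]])

```text
time_s: 50.43
tool_pos: [520.4, -20.3, 17.5]
orientation: [[0.132, 0.991, 0.0], [0.991, -0.132, 0.0], [0.0, 0.0, -1.0]]
contact_force: [0.2, 1.2, -1.1]
width: 14.6
grip_force: 78.5
```

```bash
python3 -c "
from rel import *
rel()"
```

```text
t 46.27 lat 0.15 z 17.51 yaw -0.132 tilt [0. 0.] F [ 0.19  1.15 -1.06] M [ 0.   -0.02 -0.01] w 14.58444489071292 t_s 50.4333
```

Not touching yet, so I continue in small steps until contact.

step_arm(rows=[[[-0.06,0,0],[0,0,0]],[[-0.12,0,0],[0,0,0]],[[-0.2,0,0],[0,0,0]],[[-0.2,0,0],[0,0,0]]])

```text
time_s: 50.77
tool_pos: [520.3, -20.9, 17.5]
orientation: [[0.132, 0.991, 0.0], [0.991, -0.132, 0.002], [0.002, 0.0, -1.0]]
contact_force: [1.1, 11.2, -1.3]
width: 14.9
grip_force: 78.3
```

step_arm(rows=[[[-0.06,0,0],[0,0,0]],[[-0.12,0,0],[0,0,0]],[[-0.2,0,0],[0,0,0]],[[-0.2,0,0],[0,0,0]]])

```text
time_s: 51.1
tool_pos: [520.3, -21.1, 17.6]
orientation: [[0.133, 0.991, 0.001], [0.991, -0.133, 0.004], [0.004, 0.0, -1.0]]
contact_force: [2.5, 25.8, -2.0]
width: 15.1
grip_force: 78.3
```

Firm contact at 26 N, t ≈ 45.5, so the pin is home. I ease the force, settle, release and lift away.

step_arm(rows=[[[0.1,0,0.02],[0,0,0]],[[0.2,0,0.04],[0,0,0]],[[0.22,0,0.05],[0,0,0]],[[0.22,0,0.05],[0,0,0]]])

```text
time_s: 51.43
tool_pos: [520.4, -20.9, 17.3]
orientation: [[0.132, 0.991, 0.001], [0.991, -0.132, 0.001], [0.001, 0.0, -1.0]]
contact_force: [-0.4, 9.4, 2.3]
width: 14.8
grip_force: 78.7
```

step_arm(rows=[[[0,0,0],[0,0,0]],[[0,0,0],[0,0,0]],[[0,0,0],[0,0,0]],[[0,0,0],[0,0,0]],[[0,0,0],[0,0,0]],[[0,0,-3],[0,0,0]],[[0,0,-6],[0,0,0]],[[0,0,-9],[0,0,0]],[[0,0,-12],[0,0,0]],[[0,0,-12],[0,0,0]]], hand=0.55)

```text
time_s: 52.27
tool_pos: [523.5, -22.5, 142.2]
orientation: [[0.132, 0.991, 0.009], [0.991, -0.132, -0.001], [0.001, 0.009, -1.0]]
contact_force: [0.4, -0.2, 0.9]
width: 46.9
grip_force: 0.0
```

step_arm(rows=[[[-3,0,0],[0,0,0]],[[-6,0,0],[0,0,0]],[[-8,0,0],[0,0,0]],[[-8,0,0],[0,0,0]],[[-8,0,0],[0,0,0]],[[-8,0,0],[0,0,0]]])

```text
time_s: 52.77
tool_pos: [509.4, -101.1, 136.6]
orientation: [[0.132, 0.991, -0.001], [0.991, -0.132, 0.0], [0.0, -0.001, -1.0]]
contact_force: [0.9, 0.5, 0.5]
width: 47.2
grip_force: 0.0
```

Run:
```python
from rel import *
rel(); i,im=shot("wrist","w12",(130,20,450,260),2.5)
u=np.array([np.sin(.134),np.cos(.134)]); v=np.array([u[1],-u[0]])
P=[np.r_[np.array([514.05,-66.1])+(41+y)*u+x*v,z] for x,y,z in ((-8,20,46),(8,20,46),(8,-10,46),(-8,-10,46))]
print((w2px(i,P)-[130,20])*2.5)
t,im=shot("top","t8"); print(switches(im,t,w2px(t,[[511,316.5,64],[510.5,381,64]]),64))
```

```text
t -35.35 lat 0.04 z 136.61 yaw -0.1327 tilt [-0.  0.] F [0.92 0.55 0.5 ] M [-0.01 -0.01  0.04] w 47.17657519853942 t_s 52.7667
[[283.66 123.24]
 [337.91 123.25]
 [336.96 226.8 ]
 [284.62 226.77]]
[([510.5, 313.8], [174.01, 203.85], np.float64(66.7)), ([509.9, 381.5], [149.41, 204.69], np.float64(67.5))]
```

View pics/w12.png

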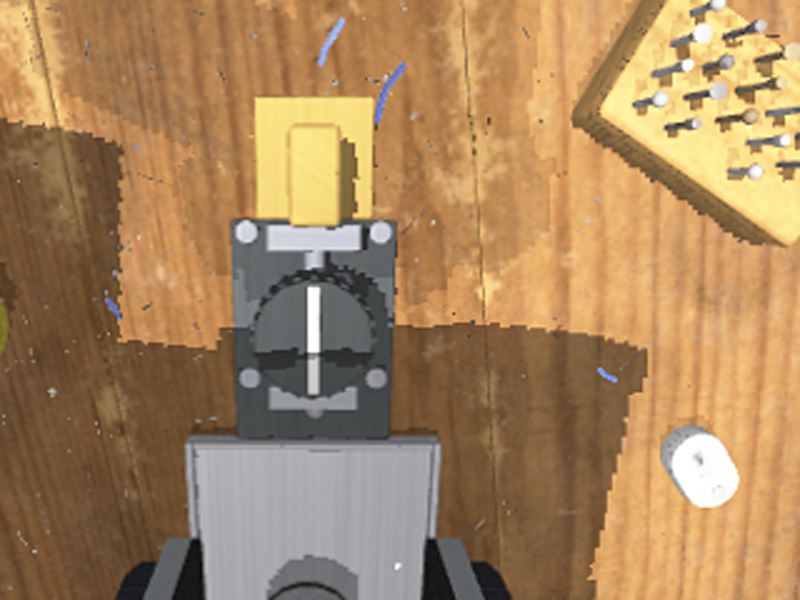

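The pin's foot is flush against the plate at (313,215), its tip shows past the inner lug at (315,410), and the white line is in line. I back off for one last numeric check, then hand in.

step_arm(rows=[[[4,0,-3],[0,0,0]],[[8,0,-5],[0,0,0]],[[12,0,-5],[0,0,0]],[[16,0,-5],[0,0,0]],[[20,0,-5],[0,0,0]],[[20,0,-5],[0,0,0]],[[20,0,-5],[0,0,0]]])

```text
time_s: 53.45
tool_pos: [535.8, 100.2, 186.9]
orientation: [[0.126, 0.992, 0.0], [0.992, -0.126, 0.0], [0.0, 0.0, -1.0]]
contact_force: [0.2, 0.0, -1.0]
width: 47.1
grip_force: 0.0
```

Run:
```python
from h import *
t,im=shot("top","t9")
a=switches(im,t,w2px(t,[[484,-264,43],[493.5,-198,43]]),43); b=switches(im,t,w2px(t,[[511,314,64],[510,381,64]]),64); print(a,b)
ok=all(r[0] is not None and np.hypot(r[0][0]-x,r[0][1]-y)<6 for r,(x,y) in zip(a+b,[(483.4,-263.3),(493,-197),(510.5,313.9),(510,381)]))
print(ok)
if ok: print(arm.job_done())
```

```text
[([483.3, -263.3], [386.63, 208.4], np.float64(67.5)), ([493.0, -197.3], [362.29, 205.51], np.float64(64.9))] [([510.2, 313.1], [174.27, 203.96], np.float64(75.0)), ([509.9, 381.3], [149.49, 204.7], np.float64(71.6))]
True
the job is handed in; nothing more can be done
None
```

I handed the job in: all four switches present were pressed fully down, the two that latched stand in the tray, the two that sprang back are on the soldering board, the lock screw is aligned, and the pin is pushed home.

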